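# Load the carver's polishing bed

## Task

Clear the polishing bed: put the plain bar that lies on the cork mat back in the crate, then lift the canister off the bed by its handle and stand it upright, wholly on the round mat. Next take every waisted pillar blank (a slim shaft between two square ends) out of the crate and lay each one fully home in its own pocket of the bed; the plain bars and the leaf plaque belong in the crate, and the figures and bowl are left alone. When all the pillars lie in the bed, push the bed's locking lever fully over, away from the robot.

Things in the scene. Friction and masses are not known exactly. Their poses are not given: they have to be found in the camera images.
- can: Closed aluminium canister, 0.4 to 0.75 kg: round, 124 mm diameter over the lid, 90 mm tall to the lid, with an arched handle on top whose dark wooden crossbar (16 x 16 mm, 98 mm long, along the can's own y) tops out at 146 mm. Origin: centre of its underside, z up. Starts on the bed's dividers
- can_grip (a point): Centre of the canister's wooden crossbar, 138 mm above the canister's underside; the bar runs along y, is pinched across x; 40 mm are free below it and 70 mm between the handle's two uprights
- mat_top (a point): Centre of the top of the round cork mat (180 mm diameter, 4 mm thick, fixed to the slab)
- bed: Polishing bed, fixed: 12 mm dark steel plate with four pockets side by side along y between wooden dividers. Origin at slab height under the centre of the pocket field; x points away from the robot. Each pocket 46 (y) x 128 (x) mm, 14 mm deep; floors 12 mm, divider tops 26 mm above the slab; dividers 10 mm wide, pitch 56 mm. The lock lever stands on the plate at y = -157 mm
- pocket0 (a point): Pocket 0 of the bed (0 is the one farthest to +y, 3 is next to the lever): where a pillar's centre lies when it is home, 20 mm above the pocket's floor; a pillar lies with its long axis along the bed's x, either way round
- pocket1 (a point): Pocket 1 of the bed (0 is the one farthest to +y, 3 is next to the lever): where a pillar's centre lies when it is home, 20 mm above the pocket's floor; a pillar lies with its long axis along the bed's x, either way round
- pocket2 (a point): Pocket 2 of the bed (0 is the one farthest to +y, 3 is next to the lever): where a pillar's centre lies when it is home, 20 mm above the pocket's floor; a pillar lies with its long axis along the bed's x, either way round
- pocket3 (a point): Pocket 3 of the bed (0 is the one farthest to +y, 3 is next to the lever): where a pillar's centre lies when it is home, 20 mm above the pocket's floor; a pillar lies with its long axis along the bed's x, either way round
- lock (a joint): Locking lever of the bed, rad: starts at 0 to 0.2 leaning 0.5 towards the robot (unlocked, 0), 0.5 upright, 1.0 leaning away from the robot (fully over, locked). It stays where it is left and needs only a light push
- lock_tip (a point): Tip of the locking lever, a steel rod standing 80 mm from its pivot, which swings in the bed's x-z plane
- crate: Low wooden crate, fixed, outside 300 x 326 mm (x, y), 58 mm tall, walls and floor 8 mm thick. Origin under its centre
- pillar0: Present in some starts only. White marble blank for a small shrine pillar, lying in the crate: 120 mm long along its own x, a 40 x 40 mm square block 22 mm long at each end and between them a slim 26 x 26 mm square shaft 76 mm long (grip it there). Origin at its centre. About 0.3 kg
- pillar1: Present in some starts only. White marble blank for a small shrine pillar, lying in the crate: 120 mm long along its own x, a 40 x 40 mm square block 22 mm long at each end and between them a slim 26 x 26 mm square shaft 76 mm long (grip it there). Origin at its centre. About 0.3 kg
- pillar2: Present in some starts only. White marble blank for a small shrine pillar, lying in the crate: 120 mm long along its own x, a 40 x 40 mm square block 22 mm long at each end and between them a slim 26 x 26 mm square shaft 76 mm long (grip it there). Origin at its centre. About 0.3 kg
- pillar3: Present in some starts only. White marble blank for a small shrine pillar, lying in the crate: 120 mm long along its own x, a 40 x 40 mm square block 22 mm long at each end and between them a slim 26 x 26 mm square shaft 76 mm long (grip it there). Origin at its centre. About 0.3 kg
- pillar4: Present in some starts only. White marble blank for a small shrine pillar, lying in the crate: 120 mm long along its own x, a 40 x 40 mm square block 22 mm long at each end and between them a slim 26 x 26 mm square shaft 76 mm long (grip it there). Origin at its centre. About 0.3 kg
- bar0: Plain white marble bar stock, 34 x 34 x 110 mm (long along its x), no narrow waist; starts lying on the cork mat and belongs in the crate. Origin at its centre
- bar1: Plain white marble bar stock, 34 x 34 x 110 mm (long along its x), no narrow waist; other stock that stays in the crate. Origin at its centre
- bar2: Plain white marble bar stock, 34 x 34 x 110 mm (long along its x), no narrow waist; other stock that stays in the crate. Origin at its centre
- leaf: White marble leaf plaque lying flat, 116 x 52 x 14 mm; other stock that stays in the crate. Origin at its centre
- figure0: Finished marble figure, round, 137 mm tall, 68 mm foot, standing beyond the work; leave it alone
- figure1: Finished marble figure, round, 116 mm tall, 75 mm foot, standing beyond the work; leave it alone
- bowl: Small steel bowl, 90 mm across the rim, 40 mm tall, standing beyond the crate; leave it alone

How it is judged:
By the outcome, as a careful person would: the job done as asked, in the order asked, and still so for the second after the job is handed in, with the robot touching nothing.
Of pillar0, pillar1, pillar2, pillar3, pillar4 only 3 to 4 are there at a start; the rules pass over those that are not, and their reading is None.
At some moment in a run one of can may be knocked a few centimetres aside while the robot is not near it.
Once in a run the grip may slacken for a moment while it holds something.
It also fails if it takes over 210 s, if anything falls off the work surface, if the arm or the gripper's body presses on something with over 40 N, if the wrist force passes 120 N, or if a joint passes its speed limit or range.

## Robot

A 7-joint arm with a two-finger parallel gripper is mounted at the origin on the work surface. World frame = base frame: x ahead of the robot, y to its left, z up, the work surface at z = 0. Lengths are in m, angles in rad, forces in N, time in s.
With the tool pointing down it reaches from about 0.425 to 0.95 m from the base axis. Payload 4.7 kg.
Tool frame: the origin (TCP) lies midway between the tips of the shut fingers; the grasp point (between the pads) lies 19 mm behind it; z points along the fingers, y is the line along which they close (so a half turn about z gives the same grasp; the last joint's range is limited). The gripper opens to 87 mm and grips with 3 to 60 N. Pads are 19 mm wide; open, the fingers measure 117 mm over their backs; the gripper's body (75 mm by 190 mm) begins 51 mm behind the grasp point.
Start: joints at [-0.029, 0.469, -0.049, 1.532, 0.024, 1.141, -0.082], TCP at [0.675, 0, 0.223] pointing down, gripper open.
Joint ranges: [-2.59, 2.59], [-0.33, 1.99], [-1.39, 1.29], [0.1, 2.45], [-1.04, 4.18], [0.21, 1.99], [-2.66, 2.66]. Speed limits (rad/s): [2.57, 2.57, 3.14, 3.14, 3.14, 3.14, 3.14].

## Interface

Orientations are given as a rotation vector (axis times angle).
In Python, from bench import monitor, grab_frame, order gives the robot as it stands. The module is installed in compiled form; this text tells all that it offers.
- The arm moves only by the tool servo_tool, never from a script. Its argument "series" is a list of rows, each an object of numbers: "tx", "ty", "tz": the shift along the tool's x, y, z as a fraction of full scale; "wx", "wy", "wz": the turn, a rotation vector about the tool's x, y, z as a fraction of full scale; "grip": the opening, from 0 (shut) to 1 (fully open). In form: [{"tx": .., "ty": .., "tz": .., "wx": .., "wy": .., "wz": .., "grip": ..}, ...]. A call has 1 to 10 rows; each row shifts and turns the commanded pose from where the row before left it, along the tool's axes as they then stand; what a row does not reach is not made up. Full scale, the value 1, is 4 cm for a shift and 0.5 rad for a turn. A row lasts 1/10 s, in which the tool goes at most 50 mm and 8.59 degrees, less where a joint would pass 70% of its speed; a pose out of reach is approached as far as the arm can. A call with a number of a shift or a turn outside -1 to 1 is refused whole. A call with a gripper value outside its range is refused whole. The fingers move at their own pace and stop on an object; "force" is the grip in N (left out, the last holds). Time passes only in rows, so rows that do not move let the fingers close. It gives the time, the measured TCP pose, the force, the opening and the grip force at its end, in the units of the state.
- monitor.read_state(): the state, without advancing time (a new reading comes with each control period).
- grab_frame(name): name is "scene" or "side" or "wrist"; returns a dict with "color" (400x640x3 uint8, red, green, blue), "K" (3x3 intrinsics, pixels), "D" ([k1, k2, p1, p2, k3] as OpenCV has them; the pictures are not rectified), "R" (3x3) and "t" (3): a world point X has camera coordinates R X + t. Camera axes: x right, y down, z forward; pixel columns grow to the right and rows downward; lengths in m; the calibration is good to about 2 mm. A picture is of the moment at which its call begins. There is no depth.
- order.hand_in(): hands the job in; it is judged then, once.
The state is a dict: "clock": time; "joint_positions": joint angles; "joint_velocities": joint speeds; "effort": joint torques, N m; "eef_pos": TCP position; "tcp_rot": TCP orientation; "ft_force": force on the tool from outside, world axes, zero at the start; "torque": the same for the moment, N m; "finger_gap": finger opening in m; "gripper_force": force on a finger pad.
Only numpy, scipy, OpenCV 4.12 (cv2) and the standard library are available. Lean on these libraries where they do the work, as an engineer would, in place of code of your own. Each camera call takes 0.05 s, during which the arm holds its last target. There are 200 camera calls.

## Working session

There is one attempt and no reset: what is moved stays moved. The work goes in short steps, Python scripts to look and compute and a tool call to move; the robot and the scene stay as the last step left them, time stands still between calls to the robot, and variables do not carry over. Pictures are saved under pics/ and viewed, at most 14 in all, crops included, and the job is handed in when it is done.

Besides the shell and the picture viewer there is one more tool, called after ">>>" by a JSON object that holds its "fn" and its "kwargs". servo_tool: Moves the arm, as the interface text tells. Shift numbers are shares of 4 cm and turn numbers shares of 0.5 rad, none past 1 either way. Its arguments: {"type":"object","properties":{"series":{"type":"array"},"force":{"type":"number"}},"required":["series"]}

```bash
mkdir -p pics
cat > h.py <<'E'
import numpy as np, cv2
from bench import monitor, grab_frame, order
def save(n,f):
    cv2.imwrite(f'pics/{f}.png', n['color'][:,:,::-1])
def px2w(f,pts,z):
    p=cv2.undistortPoints(np.array(pts,float).reshape(-1,1,2),f['K'],f['D']).reshape(-1,2)
    d=np.c_[p,np.ones(len(p))]@f['R']; c=-f['R'].T@f['t']
    return c+d*((np.broadcast_to(z,len(p))-c[2])/d[:,2])[:,None]
def w2px(f,X):
    return cv2.projectPoints(np.array(X,float).reshape(-1,3),cv2.Rodrigues(f['R'])[0],f['t'],f['K'],f['D'])[0].reshape(-1,2)
E
python3 - <<'E'
from h import *
import pickle
s=monitor.read_state(); print(s)
F={}
for n in ("scene","side","wrist"):
    f=F[n]=grab_frame(n); save(f,n+'0'); print(n,f['K'][0,0],(-f['R'].T@f['t']).round(3),f['R'].round(2).tolist())
pickle.dump(F,open('F0.pkl','wb'))
E
```

```text
{'clock': 0.0, 'joint_positions': array([-0.02888717,  0.46945707, -0.0486029 ,  1.53368234,  0.02411047,
        1.14099784, -0.08227384]), 'joint_velocities': array([-0.00021693, -0.00041233,  0.00114819,  0.00021685,  0.00019295,
        0.0006567 ,  0.00134235]), 'effort': array([ 8.49551179e-05, -5.07972229e+01, -8.03461717e-02, -2.36155879e+01,
       -6.12773141e-02,  3.78107757e-02,  1.50727069e-04]), 'eef_pos': array([6.74403655e-01, 3.49973689e-06, 2.21493832e-01]), 'tcp_rot': array([-2.22043879, -2.22056354,  0.00225877]), 'ft_force': array([ 0.12946708, -0.20323625, -0.42329626]), 'torque': array([-0.00951308,  0.01036815, -0.02263372]), 'gripper_force': 0.0, 'finger_gap': 0.08687613502114012}
scene 381.57635181989104 [ 1.346 -0.029  0.718] [[0.03, 1.0, 0.0], [0.61, -0.02, -0.79], [-0.79, 0.03, -0.61]]
side 488.3258785711577 [ 0.354 -0.998  0.948] [[0.98, -0.2, -0.01], [-0.13, -0.62, -0.77], [0.15, 0.76, -0.63]]
wrist 320.87633341166105 [0.675 0.075 0.384] [[1.0, -0.0, -0.0], [-0.0, -0.96, 0.27], [-0.0, -0.27, -0.96]]
```

View pics/scene0.png

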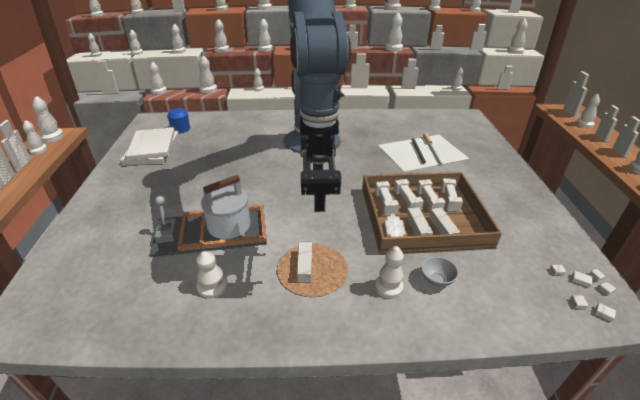

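View pics/side0.png

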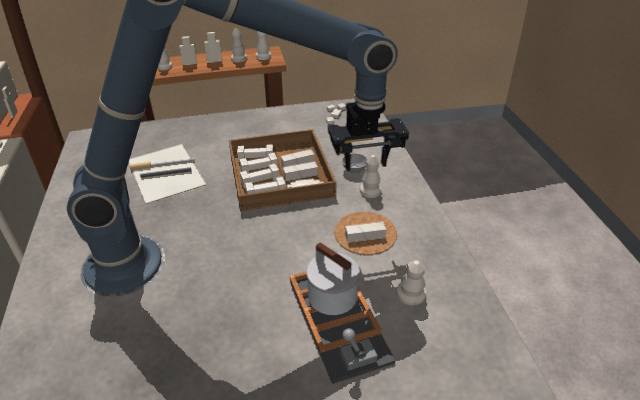

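View pics/wrist0.png

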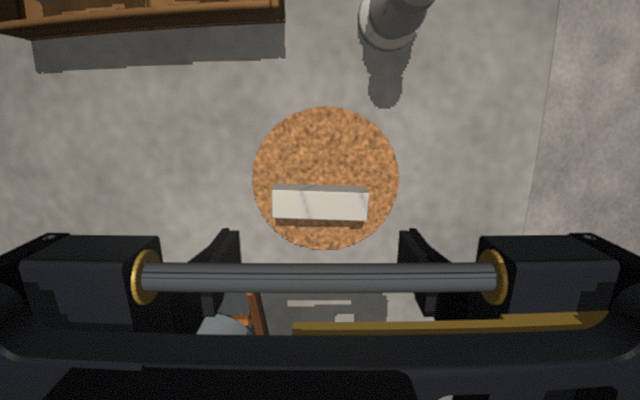

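Scene view: bed with can at about (225,225), lever at (163,215), mat with bar at (312,268), and the crate around (425,210) with four waisted pillars, two bars and the leaf. The wrist view shows the bar at (320,203) on the mat centred at (325,178). I'll zoom in for precise corners.

Run:
```python
from h import *
import pickle
F=pickle.load(open('F0.pkl','rb'))
s=F['scene']['color'][:,:,::-1]; w=F['wrist']['color'][:,:,::-1]
def cr(im,x,y,W,H,k):
    c=cv2.resize(im[y:y+H,x:x+W],None,fx=k,fy=k,interpolation=cv2.INTER_CUBIC)
    for i in range(0,W,20): cv2.putText(c,str(x+i),(i*k,8),0,.3,(0,0,255)); cv2.line(c,(i*k,10),(i*k,16),(0,0,255))
    for i in range(0,H,20): cv2.putText(c,str(y+i),(0,i*k+4),0,.3,(0,0,255))
    return c
a=cr(s,145,165,130,95,3); b=cr(s,355,165,145,95,3)[:, :400]
c=cr(w,240,95,170,165,2);d=cr(F['side']['color'][:,:,::-1],225,120,120,95,3)
o=np.zeros((620,800,3),np.uint8); o[:285,:390]=a; o[:285,395:795]=b; o[288:288+300,:340]=c[:300];o[290:575,360:720]=d
cv2.imwrite('pics/z0.png',o[:600])
# mat by color
hsv=cv2.cvtColor(w,cv2.COLOR_BGR2HSV); m=((hsv[...,1]>110)&(hsv[...,2]>120)&(hsv[...,0]<20)).astype(np.uint8); m[:90]=0;m[255:]=0
ys,xs=np.nonzero(m); h=cv2.convexHull(np.c_[xs,ys].astype(np.int32)).reshape(-1,2)
P=px2w(F['wrist'],h,0.004); (cx,cy),r=cv2.minEnclosingCircle(P[:,:2].astype(np.float32)); print('mat',cx,cy,r)
g=((hsv[...,1]<40)&(hsv[...,2]>190)).astype(np.uint8); g[:150]=0;g[240:]=0;g[:,:255]=0;g[:,400:]=0
ys,xs=np.nonzero(g);print(len(xs)); P=px2w(F['wrist'],np.c_[xs,ys],0.038)
print(cv2.minAreaRect(P[:,:2].astype(np.float32)*1000), cv2.minAreaRect(np.c_[xs,ys].astype(np.float32)))
# same in scene
hs=cv2.cvtColor(s,cv2.COLOR_BGR2HSV); m=((hs[...,1]>90)&(hs[...,0]<20)).astype(np.uint8);m[:240]=0;m[:,:270]=0;m[:,355:]=0;m[298:]=0
ys,xs=np.nonzero(m); h=cv2.convexHull(np.c_[xs,ys].astype(np.int32)).reshape(-1,2)
P=px2w(F['scene'],h,0.004); print('mat scene',cv2.minEnclosingCircle(P[:,:2].astype(np.float32)))
```

```text
mat 0.6823744177818298 -0.013801159337162971 0.0889863595366478
2329
((676.1494140625, -32.1623649597168), (31.82807731628418, 106.28108215332031), 88.00060272216797) ((320.07989501953125, 204.6026611328125), (95.0805435180664, 26.985013961791992), 1.9091525077819824)
mat scene ((0.6876760721206665, -0.014083798974752426), 0.08824837952852249)
```

View pics/z0.png

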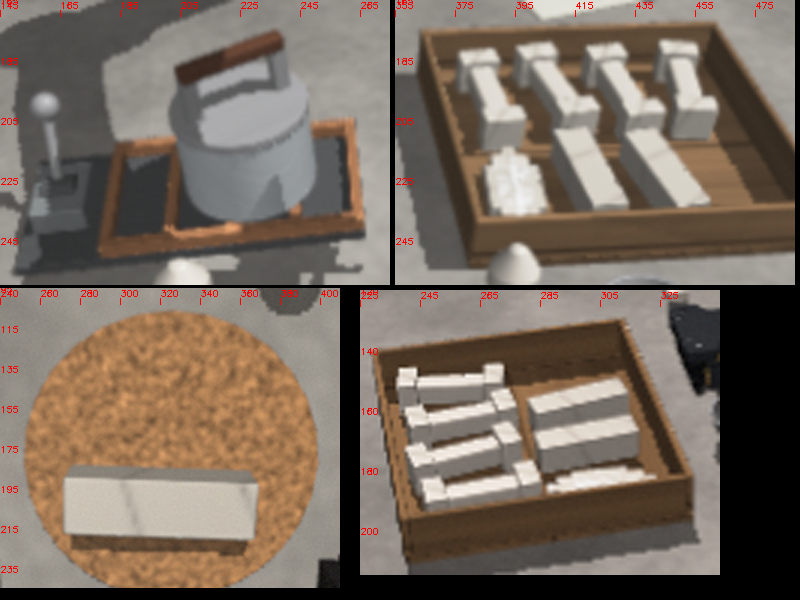

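Run:
```python
from h import *
import pickle
F=pickle.load(open('F0.pkl','rb')); f=F['scene']
print('crate',px2w(f,[(363.3,174.3),(462.3,172.3),(381.7,236.7)],.058).round(3)[:,:2].tolist())
print('bed',px2w(f,[(184.3,214),(178.3,248.3),(262.7,205.7),(266.7,241)],.026).round(3)[:,:2].tolist())
print('handle',px2w(f,[(204.3,189),(239.3,177.7)],.172).round(3)[:,:2].tolist())
print('knob',px2w(f,[(160,199.3)],.085).round(3).tolist())
# freespot in the crate
print('free',px2w(f,[(472,220),(455,215)],.008).round(3).tolist())
```

```text
crate [[0.345, 0.158], [0.342, 0.481], [0.635, 0.166]]
bed [[0.487, -0.378], [0.629, -0.36], [0.455, -0.153], [0.608, -0.131]]
handle [[0.571, -0.277], [0.524, -0.196]]
knob [[0.493, -0.433, 0.085]]
free [[0.52, 0.46, 0.008], [0.495, 0.417, 0.008]]
```

>>> {"fn": "servo_tool", "kwargs": {"series": [{"wz": 0.286,"grip": 1},{"wz": 0.286},{"wz": 0.286},{"wz": 0.286},{"wz": 0.286},{"wz": 0.286},{"wz": 0.286},{"wz": 0.286},{"wz": 0.286},{"wz": 0.286}]}}

```text
$.series[0]: bad value
```

>>> {"fn": "servo_tool", "kwargs": {"series": [{"tx": 0,"ty": 0,"tz": 0,"wx": 0,"wy": 0,"wz": 0.286,"grip": 1},{"tx": 0,"ty": 0,"tz": 0,"wx": 0,"wy": 0,"wz": 0.286,"grip": 1},{"tx": 0,"ty": 0,"tz": 0,"wx": 0,"wy": 0,"wz": 0.286,"grip": 1},{"tx": 0,"ty": 0,"tz": 0,"wx": 0,"wy": 0,"wz": 0.286,"grip": 1},{"tx": 0,"ty": 0,"tz": 0,"wx": 0,"wy": 0,"wz": 0.286,"grip": 1},{"tx": 0,"ty": 0,"tz": 0,"wx": 0,"wy": 0,"wz": 0.286,"grip": 1},{"tx": 0,"ty": 0,"tz": 0,"wx": 0,"wy": 0,"wz": 0.286,"grip": 1},{"tx": 0,"ty": 0,"tz": 0,"wx": 0,"wy": 0,"wz": 0.286,"grip": 1},{"tx": 0,"ty": 0,"tz": 0,"wx": 0,"wy": 0,"wz": 0.286,"grip": 1},{"tx": 0,"ty": 0,"tz": 0,"wx": 0,"wy": 0,"wz": 0.286,"grip": 1}]}}

```text
clock: 1.15
eef_pos: [0.6747, 0.0001, 0.2221]
tcp_rot: [-3.134, -0.212, 0.001]
ft_force: [0.1, -0.7, -0.8]
finger_gap: 0.0868
gripper_force: 0.0
```

>>> {"fn": "servo_tool", "kwargs": {"series": [{"tx": 0,"ty": 0.4,"tz": 0,"wx": 0,"wy": 0,"wz": 0.17,"grip": 1},{"tx": 0,"ty": 0.4,"tz": 0.6,"wx": 0,"wy": 0,"wz": 0.17,"grip": 1},{"tx": 0,"ty": 0,"tz": 0.9,"wx": 0,"wy": 0,"wz": 0,"grip": 1},{"tx": 0,"ty": 0,"tz": 0.9,"wx": 0,"wy": 0,"wz": 0,"grip": 1},{"tx": 0,"ty": 0,"tz": 0.9,"wx": 0,"wy": 0,"wz": 0,"grip": 1},{"tx": 0,"ty": 0,"tz": 0.9,"wx": 0,"wy": 0,"wz": 0,"grip": 1},{"tx": 0,"ty": 0,"tz": 0.6,"wx": 0,"wy": 0,"wz": 0,"grip": 1},{"tx": 0,"ty": 0,"tz": 0.3,"wx": 0,"wy": 0,"wz": 0,"grip": 1},{"tx": 0,"ty": 0,"tz": 0.1,"wx": 0,"wy": 0,"wz": 0,"grip": 1},{"tx": 0,"ty": 0,"tz": 0,"wx": 0,"wy": 0,"wz": 0,"grip": 1}]}}

```text
clock: 2.15
eef_pos: [0.6786, -0.0318, 0.0149]
tcp_rot: [3.141, -0.046, 0.001]
ft_force: [0.6, 0.3, 0.4]
finger_gap: 0.0868
gripper_force: 0.0
```

>>> {"fn": "servo_tool", "kwargs": {"series": [{"tx": 0,"ty": 0,"tz": 0,"wx": 0,"wy": 0,"wz": 0,"grip": 0},{"tx": 0,"ty": 0,"tz": 0,"wx": 0,"wy": 0,"wz": 0,"grip": 0},{"tx": 0,"ty": 0,"tz": 0,"wx": 0,"wy": 0,"wz": 0,"grip": 0},{"tx": 0,"ty": 0,"tz": 0,"wx": 0,"wy": 0,"wz": 0,"grip": 0},{"tx": 0,"ty": 0,"tz": 0,"wx": 0,"wy": 0,"wz": 0,"grip": 0},{"tx": 0,"ty": 0,"tz": 0,"wx": 0,"wy": 0,"wz": 0,"grip": 0},{"tx": 0,"ty": 0,"tz": 0,"wx": 0,"wy": 0,"wz": 0,"grip": 0},{"tx": 0,"ty": 0,"tz": 0,"wx": 0,"wy": 0,"wz": 0,"grip": 0}], "force": 40}}

```text
clock: 2.95
eef_pos: [0.6782, -0.0323, 0.0146]
tcp_rot: [3.141, -0.046, 0.0]
ft_force: [0.2, -0.4, 0.6]
finger_gap: 0.0336
gripper_force: 40.0
```

>>> {"fn": "servo_tool", "kwargs": {"series": [{"tx": 0,"ty": 0,"tz": -0.3,"wx": 0,"wy": 0,"wz": 0,"grip": 0},{"tx": 0,"ty": 0,"tz": -0.7,"wx": 0,"wy": 0,"wz": 0,"grip": 0},{"tx": 0,"ty": 0,"tz": -1,"wx": 0,"wy": 0,"wz": 0,"grip": 0},{"tx": 0,"ty": 0,"tz": -1,"wx": 0,"wy": 0,"wz": 0,"grip": 0},{"tx": 0,"ty": 0,"tz": -1,"wx": 0,"wy": 0,"wz": 0,"grip": 0},{"tx": 0,"ty": -0.5,"tz": -0.5,"wx": 0,"wy": 0,"wz": 0,"grip": 0},{"tx": -0.2,"ty": -1,"tz": 0,"wx": 0,"wy": 0,"wz": 0,"grip": 0},{"tx": -0.3,"ty": -1,"tz": 0,"wx": 0,"wy": 0,"wz": 0,"grip": 0},{"tx": -0.3,"ty": -1,"tz": 0,"wx": 0,"wy": 0,"wz": 0,"grip": 0},{"tx": -0.3,"ty": -1,"tz": 0,"wx": 0,"wy": 0,"wz": 0,"grip": 0}]}}

```text
clock: 3.95
eef_pos: [0.6382, 0.151, 0.1948]
tcp_rot: [-3.141, 0.046, 0.001]
ft_force: [-0.0, -0.4, -3.1]
finger_gap: 0.0335
gripper_force: 40.0
```

>>> {"fn": "servo_tool", "kwargs": {"series": [{"tx": -0.3,"ty": -1,"tz": 0,"wx": 0,"wy": 0,"wz": 0,"grip": 0},{"tx": -0.3,"ty": -1,"tz": 0,"wx": 0,"wy": 0,"wz": 0,"grip": 0},{"tx": -0.3,"ty": -1,"tz": 0,"wx": 0,"wy": 0,"wz": 0,"grip": 0},{"tx": -0.3,"ty": -1,"tz": 0,"wx": 0,"wy": 0,"wz": 0,"grip": 0},{"tx": -0.3,"ty": -0.5,"tz": 0,"wx": 0,"wy": 0,"wz": 0,"grip": 0},{"tx": 0,"ty": 0,"tz": 0,"wx": 0,"wy": 0,"wz": 0,"grip": 0}]}}

```text
clock: 4.55
eef_pos: [0.5807, 0.3373, 0.1941]
tcp_rot: [-3.139, 0.032, 0.005]
ft_force: [-0.5, -0.5, -3.0]
finger_gap: 0.0336
gripper_force: 40.0
```

Run:
```python
from h import *
import pickle
for n in ("wrist","scene"):
    f=grab_frame(n); save(f,n+'1'); pickle.dump(f,open(n+'1.pkl','wb'))
a=cv2.imread('pics/wrist1.png'); b=cv2.imread('pics/scene1.png')[165:260,355:505]
o=np.zeros((600,640,3),np.uint8); o[:400]=a; b=cv2.resize(b,None,fx=2.1,fy=2.1); o[400:400+b.shape[0],:b.shape[1]]=b[:200]
cv2.imwrite('pics/z1.png',o)
```

```text
(no output)
```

View pics/z1.png

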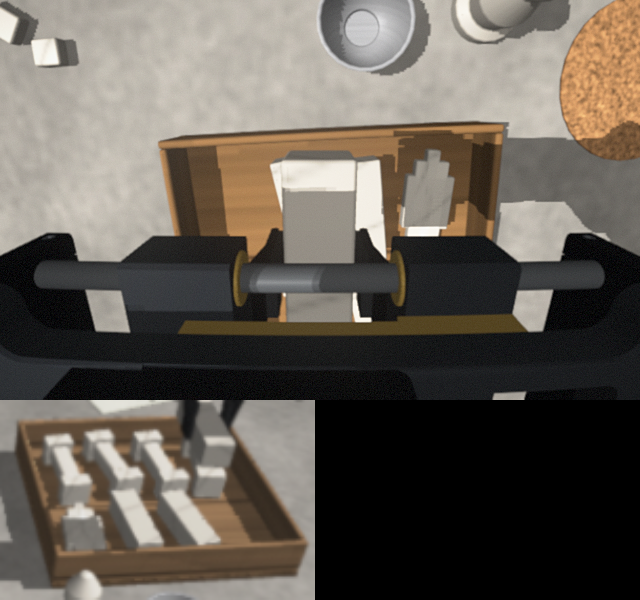

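The wrist view shows the crate's far wall from (160,143) to (507,128), with the free area left of bar2 between px 185 and 272. I'll compute the free slot.

Run:
```python
from h import *
import pickle
f=pickle.load(open('wrist1.pkl','rb')); g=pickle.load(open('F0.pkl','rb'))['scene']
print('far corners',px2w(f,[(160,143),(507,128)],.058).round(3)[:,:2].tolist())
print('bar2 left top corner',px2w(f,[(272,163)],.042).round(3).tolist())
z=lambda x,y:(355+(x-395)/3,165+y/3)
print('bar2 corners',px2w(g,[z(620,137),z(655,128),z(680,207),z(708,203)],.042).round(3)[:,:2].tolist())
print('bar1 corners',px2w(g,[z(555,135),z(588,127),z(603,210),z(628,207)],.042).round(3)[:,:2].tolist())
# pillars: top corners of end blocks (near left, near right, far right of far block)
for p in ([(460,52),(495,50),(525,105)],[(516,48),(552,43),(600,98)],[(585,47),(623,43),(664,100)],[(658,44),(697,41),(717,97)]):
    print('pillar',px2w(g,[z(*q) for q in p],.048).round(3)[:,:2].tolist())
```

```text
far corners [[0.626, 0.486], [0.634, 0.162]]
bar2 left top corner [[0.602, 0.384, 0.042]]
bar2 corners [[0.514, 0.329], [0.502, 0.367], [0.615, 0.356], [0.61, 0.383]]
bar1 corners [[0.509, 0.267], [0.498, 0.301], [0.616, 0.285], [0.613, 0.309]]
pillar [[0.377, 0.196], [0.374, 0.233], [0.469, 0.245]]
pillar [[0.371, 0.256], [0.363, 0.296], [0.46, 0.322]]
pillar [[0.371, 0.329], [0.365, 0.372], [0.465, 0.386]]
pillar [[0.367, 0.409], [0.363, 0.454], [0.462, 0.441]]
```

>>> {"fn": "servo_tool", "kwargs": {"series": [{"tx": -0.3,"ty": -0.7,"tz": 0,"wx": 0,"wy": 0,"wz": 0,"grip": 0},{"tx": -0.3,"ty": -0.7,"tz": 0,"wx": 0,"wy": 0,"wz": 0,"grip": 0},{"tx": -0.1,"ty": -0.7,"tz": 0.4,"wx": 0,"wy": 0,"wz": 0,"grip": 0},{"tx": 0,"ty": 0,"tz": 0.8,"wx": 0,"wy": 0,"wz": 0,"grip": 0},{"tx": 0,"ty": 0,"tz": 0.6,"wx": 0,"wy": 0,"wz": 0,"grip": 0},{"tx": 0,"ty": 0,"tz": 0,"wx": 0,"wy": 0,"wz": 0,"grip": 0},{"tx": 0,"ty": 0,"tz": 0,"wx": 0,"wy": 0,"wz": 0,"grip": 0}]}}

```text
clock: 5.35
eef_pos: [0.5604, 0.4142, 0.123]
tcp_rot: [3.14, -0.05, 0.001]
ft_force: [-0.3, 0.1, -2.2]
finger_gap: 0.0334
gripper_force: 40.0
```

```bash
cat >> h.py <<'E'
from scipy.spatial.transform import Rotation as Ro
def plan(x,y,z,psi):
    """total shift in tool axes (units of 4cm) and turn (units .5 rad) to the target; psi = world yaw of tool x, tool down"""
    s=monitor.read_state(); R=Ro.from_rotvec(s['tcp_rot']).as_matrix()
    c,sn=np.cos(psi),np.sin(psi); T=np.array([[c,sn,0],[sn,-c,0],[0,0,-1]])
    d=np.array([x,y,z])-s['eef_pos']
    cur=np.arctan2(R[1,0],R[0,0])
    print('t',s['clock'],'pos',s['eef_pos'].round(4),'psi',round(cur,3),'d',(R.T@d/.04).round(2),'d in target frame',(T.T@d/.04).round(2),'w',(Ro.from_matrix(R.T@T).as_rotvec()/.5).round(3),'gap',round(s['finger_gap'],4),'F',s['ft_force'].round(1))
E
python3 - <<'E'
from h import *
plan(.555,.424,.0195,-.03)
E
```

```text
t 5.35 pos [0.5604 0.4142 0.123 ] psi -0.032 d [-0.14 -0.24  2.59] d in target frame [-0.14 -0.24  2.59] w [ 0.002 -0.001 -0.003] gap 0.0334 F [-0.3  0.1 -2.2]
```

>>> {"fn": "servo_tool", "kwargs": {"series": [{"tx": -0.14,"ty": -0.24,"tz": 0.3,"wx": 0,"wy": 0,"wz": 0,"grip": 0},{"tx": 0,"ty": 0,"tz": 0.7,"wx": 0,"wy": 0,"wz": 0,"grip": 0},{"tx": 0,"ty": 0,"tz": 0.7,"wx": 0,"wy": 0,"wz": 0,"grip": 0},{"tx": 0,"ty": 0,"tz": 0.5,"wx": 0,"wy": 0,"wz": 0,"grip": 0},{"tx": 0,"ty": 0,"tz": 0.25,"wx": 0,"wy": 0,"wz": 0,"grip": 0},{"tx": 0,"ty": 0,"tz": 0.1,"wx": 0,"wy": 0,"wz": 0,"grip": 0},{"tx": 0,"ty": 0,"tz": 0,"wx": 0,"wy": 0,"wz": 0,"grip": 0},{"tx": 0,"ty": 0,"tz": 0,"wx": 0,"wy": 0,"wz": 0,"grip": 0}]}}

```text
clock: 6.15
eef_pos: [0.5548, 0.4264, 0.0221]
tcp_rot: [-3.139, 0.046, -0.003]
ft_force: [0.4, 0.6, -2.9]
finger_gap: 0.0339
gripper_force: 4.0
```

>>> {"fn": "servo_tool", "kwargs": {"series": [{"tx": 0,"ty": 0,"tz": 0.06,"wx": 0,"wy": 0,"wz": 0,"grip": 0},{"tx": 0,"ty": 0,"tz": 0,"wx": 0,"wy": 0,"wz": 0,"grip": 0},{"tx": 0,"ty": 0,"tz": 0,"wx": 0,"wy": 0,"wz": 0,"grip": 0.52},{"tx": 0,"ty": 0,"tz": 0,"wx": 0,"wy": 0,"wz": 0,"grip": 0.52},{"tx": 0,"ty": 0,"tz": 0,"wx": 0,"wy": 0,"wz": 0,"grip": 0.52},{"tx": 0,"ty": 0,"tz": -0.5,"wx": 0,"wy": 0,"wz": 0,"grip": 0.52},{"tx": 0,"ty": 0,"tz": -1,"wx": 0,"wy": 0,"wz": 0,"grip": 0.52},{"tx": 0,"ty": 0,"tz": -1,"wx": 0,"wy": 0,"wz": 0,"grip": 0.52},{"tx": 0,"ty": 0,"tz": -1,"wx": 0,"wy": 0,"wz": 0,"grip": 0.52},{"tx": 0,"ty": 0,"tz": -1,"wx": 0,"wy": 0,"wz": 0,"grip": 1}]}}

```text
clock: 7.15
eef_pos: [0.5539, 0.4256, 0.2003]
tcp_rot: [-3.141, 0.046, -0.001]
ft_force: [0.2, 0.3, -0.8]
finger_gap: 0.0482
gripper_force: 0.0
```

>>> {"fn": "servo_tool", "kwargs": {"series": [{"tx": -1,"ty": 0.5,"tz": -1,"wx": 0,"wy": 0,"wz": 0,"grip": 1},{"tx": -1,"ty": 0.5,"tz": -0.5,"wx": 0,"wy": 0,"wz": 0,"grip": 1},{"tx": -1,"ty": 0.5,"tz": 0,"wx": 0,"wy": 0,"wz": 0,"grip": 1},{"tx": -1,"ty": 0.5,"tz": 0,"wx": 0,"wy": 0,"wz": 0,"grip": 1},{"tx": 0,"ty": 0,"tz": 0,"wx": 0,"wy": 0,"wz": 0,"grip": 1},{"tx": 0,"ty": 0,"tz": 0,"wx": 0,"wy": 0,"wz": 0,"grip": 1}]}}

```text
clock: 7.75
eef_pos: [0.398, 0.3535, 0.2524]
tcp_rot: [-3.14, 0.045, -0.002]
ft_force: [0.3, 0.4, 0.3]
finger_gap: 0.0856
gripper_force: 0.0
```

Run:
```python
from h import *
import pickle
plan(.5,.32,.25,0)
for n in ("wrist","scene"):
    f=grab_frame(n); save(f,n+'2'); pickle.dump(f,open(n+'2.pkl','wb'))
a=cv2.imread('pics/wrist2.png'); b=cv2.imread('pics/scene2.png')
o=np.zeros((600,640,3),np.uint8); o[:400]=a
for i,(x,y) in enumerate([(355,170),(145,170)]):
    c=cv2.resize(b[y:y+90,x:x+145],None,fx=2.2,fy=2.2); o[400:400+198,i*320:i*320+c.shape[1]]=c[:198]
cv2.imwrite('pics/z2.png',o)
```

```text
t 7.75 pos [0.398  0.3535 0.2524] psi -0.028 d [2.57 0.77 0.06] d in target frame [2.55 0.84 0.06] w [-0.004 -0.002 -0.057] gap 0.0856 F [0.3 0.4 0.3]
```

View pics/z2.png

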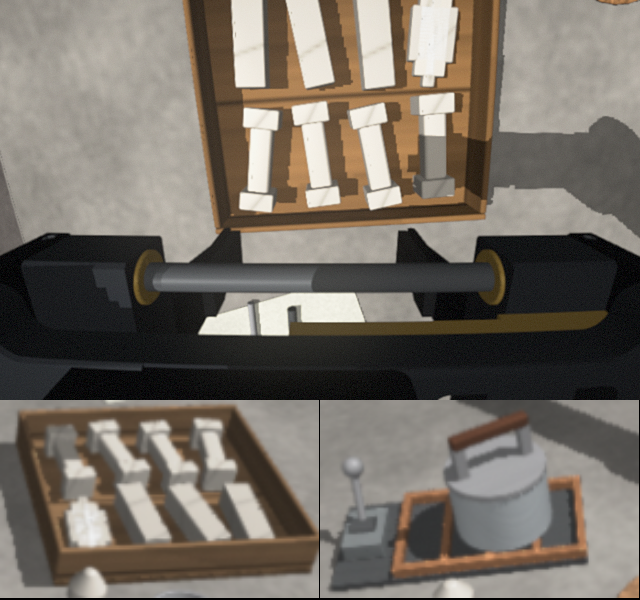

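All three plain bars and the leaf are in the crate's far row. The pillars' top-face block centres in the wrist view are A (261,119)/(257,200), B (311,114)/(322,196), C (369,116)/(382,197) and D (436,103)/(434,186). Next I'll look over the bed.

>>> {"fn": "servo_tool", "kwargs": {"series": [{"tx": 0.5,"ty": 0.5,"tz": -0.1,"wx": 0,"wy": 0,"wz": 0,"grip": 1},{"tx": 0.5,"ty": 1,"tz": -0.1,"wx": 0,"wy": 0,"wz": 0,"grip": 1},{"tx": 0.5,"ty": 1,"tz": -0.1,"wx": 0,"wy": 0,"wz": 0,"grip": 1},{"tx": 0.5,"ty": 1,"tz": -0.1,"wx": 0,"wy": 0,"wz": 0,"grip": 1},{"tx": 0.5,"ty": 1,"tz": -0.1,"wx": 0,"wy": 0,"wz": 0,"grip": 1},{"tx": 0,"ty": 1,"tz": -0.1,"wx": 0,"wy": 0,"wz": 0,"grip": 1},{"tx": 0,"ty": 1,"tz": -0.1,"wx": 0,"wy": 0,"wz": 0,"grip": 1},{"tx": 0,"ty": 1,"tz": 0,"wx": 0,"wy": 0,"wz": 0,"grip": 1},{"tx": 0,"ty": 1,"tz": 0,"wx": 0,"wy": 0,"wz": 0,"grip": 1},{"tx": 0,"ty": 1,"tz": 0,"wx": 0,"wy": 0,"wz": 0,"grip": 1}]}}

```text
clock: 8.85
eef_pos: [0.4885, -0.0316, 0.2799]
tcp_rot: [3.14, -0.048, 0.002]
ft_force: [1.7, -1.1, -0.9]
finger_gap: 0.0871
gripper_force: 0.0
```

>>> {"fn": "servo_tool", "kwargs": {"series": [{"tx": 0,"ty": 1,"tz": 0,"wx": 0,"wy": 0,"wz": 0,"grip": 1},{"tx": -0.4,"ty": 1,"tz": 0,"wx": 0,"wy": 0,"wz": 0,"grip": 1},{"tx": -0.4,"ty": 1,"tz": 0,"wx": 0,"wy": 0,"wz": 0,"grip": 1},{"tx": -0.4,"ty": 1,"tz": 0,"wx": 0,"wy": 0,"wz": 0,"grip": 1},{"tx": -0.4,"ty": 0.5,"tz": 0,"wx": 0,"wy": 0,"wz": 0,"grip": 1},{"tx": 0,"ty": 0,"tz": 0,"wx": 0,"wy": 0,"wz": 0,"grip": 1},{"tx": 0,"ty": 0,"tz": 0,"wx": 0,"wy": 0,"wz": 0,"grip": 1}]}}

```text
clock: 9.55
eef_pos: [0.4189, -0.2081, 0.2798]
tcp_rot: [3.141, -0.049, 0.001]
ft_force: [0.7, 0.7, 0.1]
finger_gap: 0.0869
gripper_force: 0.0
```

Run:
```python
from h import *
import pickle
f=pickle.load(open('wrist2.pkl','rb'))
for n,a,b in (('A',(261,119),(257,200)),('B',(311,114),(322,196)),('C',(369,116),(382,197)),('D',(436,103),(434,186))):
    P=px2w(f,[a,b],.048)[:,:2]; d=P[0]-P[1]; print(n,P.mean(0).round(4),'psi',np.arctan2(d[1],d[0]).round(3),'len(98)',np.linalg.norm(d).round(3))
plan(.5475,-.2365,.25,-1.05); print(monitor.read_state()['joint_positions'].round(2))
for n in ("wrist","scene"):
    f=grab_frame(n); save(f,n+'3'); pickle.dump(f,open(n+'3.pkl','wb'))
a=cv2.imread('pics/wrist3.png'); b=cv2.imread('pics/scene3.png')
o=np.zeros((600,640,3),np.uint8); o[:400]=a
c=cv2.resize(b[170:260,145:275],None,fx=2.2,fy=2.2); o[400:400+198,:c.shape[1]]=c[:198]
cv2.imwrite('pics/z3.png',o)
```

```text
A [0.4148 0.4232] psi -0.126 len(98) 0.095
B [0.418  0.3563] psi 0.102 len(98) 0.095
C [0.4144 0.2884] psi 0.174 len(98) 0.096
D [0.4266 0.2204] psi 0.038 len(98) 0.095
t 9.55 pos [ 0.4189 -0.2081  0.2798] psi -0.031 d [3.24 0.61 0.75] d in target frame [ 2.22 -2.44  0.74] w [ 0.000e+00 -2.000e-03  2.038e+00] gap 0.0869 F [0.7 0.7 0.1]
[-0.24  0.06  0.66  1.96 -0.04  1.13 -1.17]
```

View pics/z3.png

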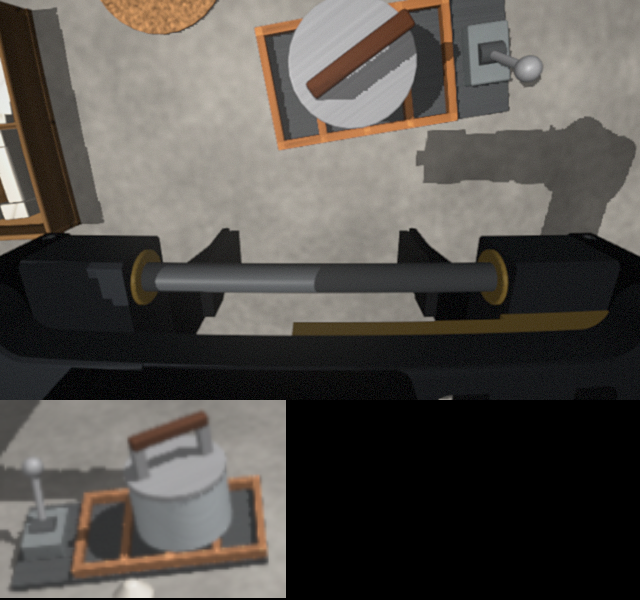

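Wrist view: the handle bar runs from (311,92) to (408,18), and the bed frame corners are (281,149), (457,120) and (257,27). The lever knob is at (529,68).

Run:
```python
from h import *
import pickle
f=pickle.load(open('wrist3.pkl','rb'))
h=px2w(f,[(311,92),(408,18)],.172)[:,:2]; d=h[1]-h[0]; print('handle',h.round(4).tolist(),h.mean(0).round(4),np.arctan2(d[1],d[0]).round(3),np.linalg.norm(d).round(4))
b=px2w(f,[(281,149),(457,120),(257,27)],.026)[:,:2]; print('bed',b.round(4).tolist(),[np.linalg.norm(b[0]-b[i]).round(4) for i in (1,2)],'ctr',b[1:].mean(0).round(4))
c=h.mean(0); plan(c[0],c[1],.25,np.arctan2(d[1],d[0]))
```

```text
handle [[0.5054, -0.204], [0.5587, -0.2808]] [ 0.5321 -0.2424] -0.965 0.0935
bed [[0.4425, -0.1594], [0.4731, -0.3862], [0.5892, -0.1392]] [np.float64(0.2289), np.float64(0.1481)] ctr [ 0.5311 -0.2627]
t 9.65 pos [ 0.4193 -0.2066  0.2795] psi -0.027 d [2.84 0.82 0.74] d in target frame [ 2.34 -1.81  0.74] w [ 1.000e-03 -1.000e-03  1.874e+00] gap 0.087 F [ 0.9 -0.4  0.7]
```

>>> {"fn": "servo_tool", "kwargs": {"series": [{"tx": 0,"ty": 0,"tz": 0,"wx": 0,"wy": 0,"wz": 0.28,"grip": 1},{"tx": 0,"ty": 0,"tz": 0,"wx": 0,"wy": 0,"wz": 0.28,"grip": 1},{"tx": 0,"ty": 0,"tz": 0,"wx": 0,"wy": 0,"wz": 0.28,"grip": 1},{"tx": 0,"ty": 0,"tz": 0,"wx": 0,"wy": 0,"wz": 0.28,"grip": 1},{"tx": 0,"ty": 0,"tz": 0,"wx": 0,"wy": 0,"wz": 0.28,"grip": 1},{"tx": 0,"ty": 0,"tz": 0,"wx": 0,"wy": 0,"wz": 0.28,"grip": 1},{"tx": 0,"ty": 0,"tz": 0,"wx": 0,"wy": 0,"wz": 0,"grip": 1}]}}

```text
clock: 10.35
eef_pos: [0.4191, -0.2062, 0.2794]
tcp_rot: [2.851, -1.318, 0.0]
ft_force: [0.3, -1.0, -0.5]
finger_gap: 0.0873
gripper_force: 0.0
```

Run:
```python
from h import *
plan(.5475,-.2365,.25,-.95); print(monitor.read_state()['joint_positions'].round(2))
```

```text
t 10.35 pos [ 0.4191 -0.2062  0.2794] psi -0.866 d [ 2.66 -1.96  0.74] d in target frame [ 2.48 -2.17  0.74] w [ 0.001 -0.001  0.167] gap 0.0873 F [ 0.3 -1.  -0.5]
[-0.29  0.06  0.7   1.96 -0.04  1.13 -2.01]
```

Run:
```python
from h import *
import pickle
F=pickle.load(open('F0.pkl','rb'))
w=grab_frame('wrist');pickle.dump(w,open('wrist4.pkl','wb')); s=grab_frame('side'); sc=grab_frame('scene')
pickle.dump((s,sc),open('ss4.pkl','wb'))
H={'scene':([.5475,-.2365],[.545,-.2555],(0,0,255)),'wrist':([.5321,-.2424],[.5311,-.2627],(0,255,0))}
ims=[]
for f,(x,y,W,H_) in ((s,(270,225,130,100)),(sc,(145,170,130,100))):
    im=f['color'][:,:,::-1].copy(); k=3
    c=cv2.resize(im[y:y+H_,x:x+W],None,fx=k,fy=k,interpolation=cv2.INTER_CUBIC)
    for n,(h,b,col) in H.items():
        a=.135; u=np.array([np.cos(a),np.sin(a)]); v=np.array([-u[1],u[0]]); b=np.array(b)
        P=[np.r_[b+i*u*.074+j*v*.117,.026] for i,j in ((-1,-1),(-1,1),(1,1),(1,-1))]
        q=((w2px(f,P)-[x,y]+.5)*k-.5).round().astype(int); cv2.polylines(c,[q.reshape(-1,1,2)],True,col,1)
        t=np.array([-.53,.84])*.049; q=((w2px(f,[np.r_[np.array(h)+t,.172],np.r_[np.array(h)-t,.172]])-[x,y]+.5)*k-.5).round().astype(int)
        cv2.line(c,tuple(map(int,q[0])),tuple(map(int,q[1])),col,1)
    ims.append(c)
o=np.zeros((600,780,3),np.uint8); o[:300,:390]=ims[0];o[:300,390:]=ims[1]
o[300:,:480]=cv2.resize(w['color'][:,:,::-1],(480,300))
cv2.imwrite('pics/z4.png',o)
```

```text
(no output)
```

View pics/z4.png

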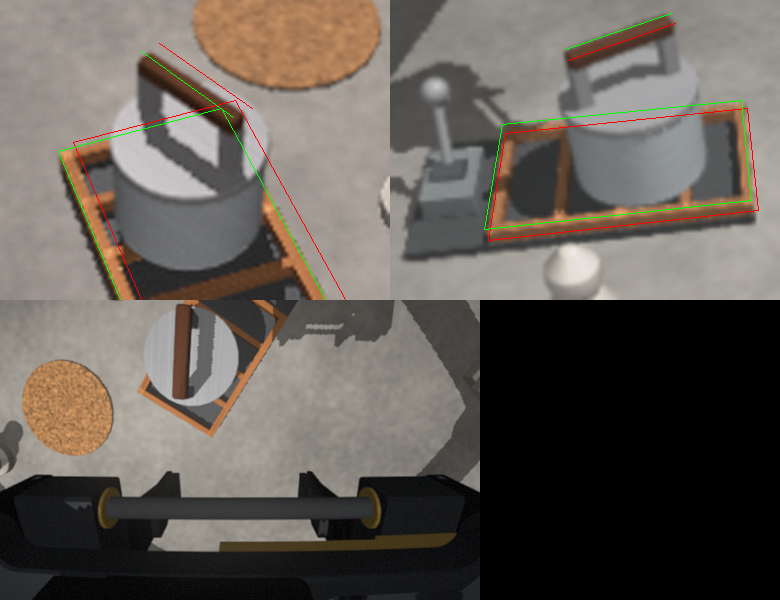

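>>> {"fn": "servo_tool", "kwargs": {"series": [{"tx": 0,"ty": 0,"tz": 0,"wx": 0,"wy": 0,"wz": 0.2,"grip": 1},{"tx": 0.4,"ty": -0.3,"tz": 0,"wx": 0,"wy": 0,"wz": 0,"grip": 1},{"tx": 0.6,"ty": -0.5,"tz": 0,"wx": 0,"wy": 0,"wz": 0,"grip": 1},{"tx": 0.6,"ty": -0.5,"tz": 0,"wx": 0,"wy": 0,"wz": 0,"grip": 1},{"tx": 0.5,"ty": -0.3,"tz": 0,"wx": 0,"wy": 0,"wz": 0,"grip": 1},{"tx": 0.25,"ty": -0.2,"tz": 0,"wx": 0,"wy": 0,"wz": 0,"grip": 1},{"tx": 0,"ty": 0,"tz": 0.5,"wx": 0,"wy": 0,"wz": 0,"grip": 1},{"tx": 0,"ty": 0,"tz": 0.5,"wx": 0,"wy": 0,"wz": 0,"grip": 1},{"tx": 0,"ty": 0,"tz": 0,"wx": 0,"wy": 0,"wz": 0,"grip": 1}]}}

```text
clock: 11.4
eef_pos: [0.5288, -0.2428, 0.2369]
tcp_rot: [2.78, -1.462, -0.009]
ft_force: [-0.6, 0.5, -0.3]
finger_gap: 0.0874
gripper_force: 0.0
```

Run:
```python
from h import *
plan(.5321,-.2424,.145,-.965); print(monitor.read_state()['joint_positions'].round(2))
s,sc=grab_frame('side'),grab_frame('scene')
im=s['color'][:,:,::-1]; c=cv2.resize(im[180:340,250:440],None,fx=2,fy=2)
d=cv2.resize(sc['color'][120:280,120:310,::-1],None,fx=2,fy=2)
cv2.imwrite('pics/z5.png',np.hstack([c,d]))
```

```text
t 11.4 pos [ 0.5288 -0.2428  0.2369] psi -0.968 d [ 0.05 -0.08  2.3 ] d in target frame [ 0.04 -0.07  2.3 ] w [ 0.007  0.01  -0.006] gap 0.0874 F [-0.6  0.5 -0.3]
[-0.17  0.36  0.7   1.77 -0.25  1.11 -1.94]
```

View pics/z5.png

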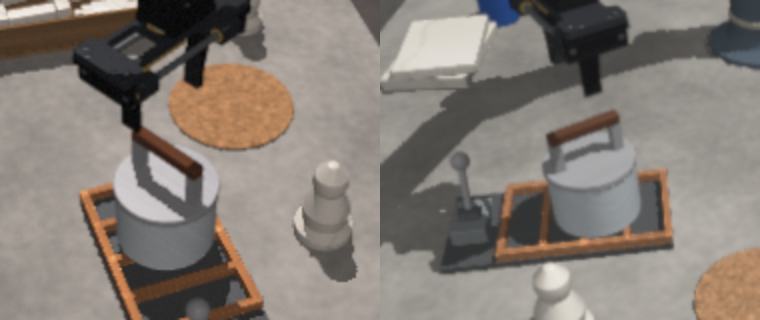

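The gripper straddles the handle in both views (bar at about (166,153) left and (585,128) right), so I'll descend and grip.

>>> {"fn": "servo_tool", "kwargs": {"series": [{"tx": 0.05,"ty": -0.08,"tz": 0.3,"wx": 0,"wy": 0,"wz": 0,"grip": 1},{"tx": 0,"ty": 0,"tz": 0.7,"wx": 0,"wy": 0,"wz": 0,"grip": 1},{"tx": 0,"ty": 0,"tz": 0.7,"wx": 0,"wy": 0,"wz": 0,"grip": 1},{"tx": 0,"ty": 0,"tz": 0.4,"wx": 0,"wy": 0,"wz": 0,"grip": 1},{"tx": 0,"ty": 0,"tz": 0.2,"wx": 0,"wy": 0,"wz": 0,"grip": 1},{"tx": 0,"ty": 0,"tz": 0,"wx": 0,"wy": 0,"wz": 0,"grip": 1}]}}

```text
clock: 12.1
eef_pos: [0.5342, -0.2437, 0.1469]
tcp_rot: [2.78, -1.463, -0.002]
ft_force: [0.4, -0.6, -0.0]
finger_gap: 0.0868
gripper_force: 0.0
```

>>> {"fn": "servo_tool", "kwargs": {"series": [{"tx": 0,"ty": 0,"tz": 0,"wx": 0,"wy": 0,"wz": 0,"grip": 0},{"tx": 0,"ty": 0,"tz": 0,"wx": 0,"wy": 0,"wz": 0,"grip": 0},{"tx": 0,"ty": 0,"tz": 0,"wx": 0,"wy": 0,"wz": 0,"grip": 0},{"tx": 0,"ty": 0,"tz": 0,"wx": 0,"wy": 0,"wz": 0,"grip": 0},{"tx": 0,"ty": 0,"tz": 0,"wx": 0,"wy": 0,"wz": 0,"grip": 0},{"tx": 0,"ty": 0,"tz": 0,"wx": 0,"wy": 0,"wz": 0,"grip": 0},{"tx": 0,"ty": 0,"tz": 0,"wx": 0,"wy": 0,"wz": 0,"grip": 0},{"tx": 0,"ty": 0,"tz": 0,"wx": 0,"wy": 0,"wz": 0,"grip": 0}], "force": 55}}

```text
clock: 12.9
eef_pos: [0.5343, -0.2439, 0.1475]
tcp_rot: [-2.78, 1.464, 0.0]
ft_force: [0.2, -0.6, 0.7]
finger_gap: 0.0308
gripper_force: 0.0
```

Run:
```python
from h import *
plan(.683,-.014,.25,-.965)
```

```text
t 12.9 pos [ 0.5343 -0.2439  0.1475] psi -0.969 d [-2.64 -6.32 -2.56] d in target frame [-2.61 -6.33 -2.56] w [-0.     0.    -0.008] gap 0.0308 F [ 0.2 -0.6  0.7]
```

>>> {"fn": "servo_tool", "kwargs": {"series": [{"tx": 0,"ty": 0,"tz": 0,"wx": 0,"wy": 0,"wz": 0,"grip": 0},{"tx": 0,"ty": 0,"tz": 0,"wx": 0,"wy": 0,"wz": 0,"grip": 0},{"tx": 0,"ty": 0,"tz": 0,"wx": 0,"wy": 0,"wz": 0,"grip": 0},{"tx": 0,"ty": 0,"tz": 0,"wx": 0,"wy": 0,"wz": 0,"grip": 0},{"tx": 0,"ty": 0,"tz": -0.2,"wx": 0,"wy": 0,"wz": 0,"grip": 0},{"tx": 0,"ty": 0,"tz": -0.4,"wx": 0,"wy": 0,"wz": 0,"grip": 0},{"tx": 0,"ty": 0,"tz": -0.5,"wx": 0,"wy": 0,"wz": 0,"grip": 0},{"tx": 0,"ty": 0,"tz": -0.5,"wx": 0,"wy": 0,"wz": 0,"grip": 0},{"tx": 0,"ty": 0,"tz": -0.3,"wx": 0,"wy": 0,"wz": 0,"grip": 0},{"tx": 0,"ty": 0,"tz": -0.1,"wx": 0,"wy": 0,"wz": 0,"grip": 0}]}}

```text
clock: 13.9
eef_pos: [0.5349, -0.2438, 0.2286]
tcp_rot: [-2.78, 1.463, -0.003]
ft_force: [0.9, 0.1, -5.5]
finger_gap: 0.0155
gripper_force: 55.0
```

Run:
```python
from h import *
plan(.55,-.02,.23,-.965)
```

```text
t 13.9 pos [ 0.5349 -0.2438  0.2286] psi -0.969 d [-4.4  -3.48 -0.04] d in target frame [-4.38 -3.5  -0.04] w [-0.003 -0.002 -0.008] gap 0.0155 F [ 0.9  0.1 -5.5]
```

>>> {"fn": "servo_tool", "kwargs": {"series": [{"tx": -0.3,"ty": -0.24,"tz": 0,"wx": 0,"wy": 0,"wz": 0,"grip": 0},{"tx": -0.5,"ty": -0.4,"tz": 0,"wx": 0,"wy": 0,"wz": 0,"grip": 0},{"tx": -0.5,"ty": -0.4,"tz": 0,"wx": 0,"wy": 0,"wz": 0,"grip": 0},{"tx": -0.5,"ty": -0.4,"tz": 0,"wx": 0,"wy": 0,"wz": 0,"grip": 0},{"tx": -0.5,"ty": -0.4,"tz": 0,"wx": 0,"wy": 0,"wz": 0,"grip": 0},{"tx": -0.5,"ty": -0.4,"tz": 0,"wx": 0,"wy": 0,"wz": 0,"grip": 0},{"tx": -0.5,"ty": -0.4,"tz": 0,"wx": 0,"wy": 0,"wz": 0,"grip": 0},{"tx": -0.5,"ty": -0.4,"tz": 0,"wx": 0,"wy": 0,"wz": 0,"grip": 0},{"tx": -0.4,"ty": -0.3,"tz": 0,"wx": 0,"wy": 0,"wz": 0,"grip": 0},{"tx": -0.2,"ty": -0.16,"tz": 0,"wx": 0,"wy": 0,"wz": 0,"grip": 0}]}}

```text
clock: 14.9
eef_pos: [0.5494, -0.0167, 0.2264]
tcp_rot: [2.782, -1.459, -0.004]
ft_force: [0.1, -1.4, -5.5]
finger_gap: 0.0157
gripper_force: 55.0
```

Run:
```python
from h import *
plan(.683,-.014,.129,-.965)
```

```text
t 14.9 pos [ 0.5494 -0.0167  0.2264] psi -0.966 d [ 1.85 -2.79  2.43] d in target frame [ 1.85 -2.78  2.43] w [ 0.003  0.004 -0.002] gap 0.0157 F [ 0.1 -1.4 -5.5]
```

>>> {"fn": "servo_tool", "kwargs": {"series": [{"tx": 0.2,"ty": -0.3,"tz": 0,"wx": 0,"wy": 0,"wz": 0,"grip": 0},{"tx": 0.35,"ty": -0.5,"tz": 0,"wx": 0,"wy": 0,"wz": 0,"grip": 0},{"tx": 0.35,"ty": -0.5,"tz": 0,"wx": 0,"wy": 0,"wz": 0,"grip": 0},{"tx": 0.35,"ty": -0.5,"tz": 0.3,"wx": 0,"wy": 0,"wz": 0,"grip": 0},{"tx": 0.3,"ty": -0.5,"tz": 0.4,"wx": 0,"wy": 0,"wz": 0,"grip": 0},{"tx": 0.2,"ty": -0.3,"tz": 0.5,"wx": 0,"wy": 0,"wz": 0,"grip": 0},{"tx": 0.1,"ty": -0.18,"tz": 0.5,"wx": 0,"wy": 0,"wz": 0,"grip": 0},{"tx": 0,"ty": 0,"tz": 0.4,"wx": 0,"wy": 0,"wz": 0,"grip": 0},{"tx": 0,"ty": 0,"tz": 0.15,"wx": 0,"wy": 0,"wz": 0,"grip": 0},{"tx": 0,"ty": 0,"tz": 0,"wx": 0,"wy": 0,"wz": 0,"grip": 0}]}}

```text
clock: 15.9
eef_pos: [0.6823, -0.0179, 0.1363]
tcp_rot: [2.778, -1.464, -0.004]
ft_force: [-1.1, -0.4, -4.4]
finger_gap: 0.0155
gripper_force: 55.0
```

Run:
```python
from h import *
plan(.683,-.014,.126,-.965)
s,sc=grab_frame('side'),grab_frame('scene')
c=cv2.resize(s['color'][150:310,290:480,::-1],None,fx=2,fy=2)
d=cv2.resize(sc['color'][170:330,220:410,::-1],None,fx=2,fy=2)
cv2.imwrite('pics/z6.png',np.hstack([c,d]))
```

```text
t 15.9 pos [ 0.6823 -0.0179  0.1363] psi -0.97 d [-0.07 -0.07  0.26] d in target frame [-0.07 -0.07  0.26] w [ 0.005  0.003 -0.01 ] gap 0.0155 F [-1.1 -0.4 -4.4]
```

View pics/z6.png

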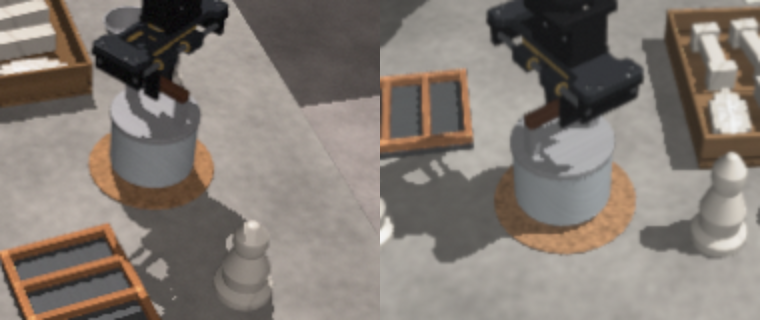

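The can hangs upright and is well within the mat in both views. Lower and release.

>>> {"fn": "servo_tool", "kwargs": {"series": [{"tx": -0.07,"ty": -0.07,"tz": 0.12,"wx": 0,"wy": 0,"wz": 0,"grip": 0},{"tx": 0,"ty": 0,"tz": 0.1,"wx": 0,"wy": 0,"wz": 0,"grip": 0},{"tx": 0,"ty": 0,"tz": 0.04,"wx": 0,"wy": 0,"wz": 0,"grip": 0},{"tx": 0,"ty": 0,"tz": 0,"wx": 0,"wy": 0,"wz": 0,"grip": 0},{"tx": 0,"ty": 0,"tz": 0,"wx": 0,"wy": 0,"wz": 0,"grip": 0.3},{"tx": 0,"ty": 0,"tz": 0,"wx": 0,"wy": 0,"wz": 0,"grip": 0.7},{"tx": 0,"ty": 0,"tz": 0,"wx": 0,"wy": 0,"wz": 0,"grip": 1},{"tx": 0,"ty": 0,"tz": 0,"wx": 0,"wy": 0,"wz": 0,"grip": 1},{"tx": 0,"ty": 0,"tz": 0,"wx": 0,"wy": 0,"wz": 0,"grip": 1},{"tx": 0,"ty": 0,"tz": 0,"wx": 0,"wy": 0,"wz": 0,"grip": 1}]}}

```text
clock: 17.0
eef_pos: [0.6846, -0.0137, 0.1273]
tcp_rot: [-2.78, 1.463, -0.001]
ft_force: [1.0, -0.3, -0.1]
finger_gap: 0.0557
gripper_force: 0.0
```

>>> {"fn": "servo_tool", "kwargs": {"series": [{"tx": 0,"ty": 0,"tz": -0.5,"wx": 0,"wy": 0,"wz": 0,"grip": 1},{"tx": 0,"ty": 0,"tz": -1,"wx": 0,"wy": 0,"wz": 0,"grip": 1},{"tx": 0,"ty": 0,"tz": -1,"wx": 0,"wy": 0,"wz": 0,"grip": 1},{"tx": 0,"ty": 0,"tz": -0.8,"wx": 0,"wy": 0,"wz": -0.28,"grip": 1},{"tx": 0,"ty": 0,"tz": 0,"wx": 0,"wy": 0,"wz": -0.28,"grip": 1},{"tx": 0,"ty": 0,"tz": 0,"wx": 0,"wy": 0,"wz": -0.28,"grip": 1},{"tx": 0,"ty": 0,"tz": 0,"wx": 0,"wy": 0,"wz": -0.28,"grip": 1},{"tx": 0,"ty": 0,"tz": 0,"wx": 0,"wy": 0,"wz": -0.28,"grip": 1},{"tx": 0,"ty": 0,"tz": 0,"wx": 0,"wy": 0,"wz": -0.28,"grip": 1},{"tx": 0,"ty": 0,"tz": 0,"wx": 0,"wy": 0,"wz": -0.28,"grip": 1}]}}

```text
clock: 18.0
eef_pos: [0.6843, -0.0139, 0.2591]
tcp_rot: [3.141, 0.026, 0.0]
ft_force: [0.3, 0.0, 0.3]
finger_gap: 0.087
gripper_force: 0.0
```

Run:
```python
from h import *
plan(.41,-.22,.27,.135); plan(.4266,.2204,.12,.04)
```

```text
t 18.0 pos [ 0.6843 -0.0139  0.2591] psi 0.016 d [-6.94  5.04 -0.27] d in target frame [-7.49  4.18 -0.27] w [ 0.    -0.    -0.237] gap 0.087 F [0.3 0.  0.3]
t 18.0 pos [ 0.6843 -0.0139  0.2591] psi 0.016 d [-6.35 -5.96  3.48] d in target frame [-6.2  -6.11  3.48] w [ 0.    -0.    -0.047] gap 0.087 F [0.3 0.  0.3]
```

>>> {"fn": "servo_tool", "kwargs": {"series": [{"tx": -0.67,"ty": 0.5,"tz": -0.25,"wx": 0,"wy": 0,"wz": 0,"grip": 1},{"tx": -0.67,"ty": 0.5,"tz": -0.25,"wx": 0,"wy": 0,"wz": 0,"grip": 1},{"tx": -0.67,"ty": 0.5,"tz": -0.25,"wx": 0,"wy": 0,"wz": 0,"grip": 1},{"tx": -0.67,"ty": 0.5,"tz": -0.25,"wx": 0,"wy": 0,"wz": 0,"grip": 1},{"tx": -0.67,"ty": 0.5,"tz": -0.25,"wx": 0,"wy": 0,"wz": 0,"grip": 1},{"tx": -0.67,"ty": 0.5,"tz": -0.25,"wx": 0,"wy": 0,"wz": 0,"grip": 1},{"tx": -0.67,"ty": 0.5,"tz": -0.25,"wx": 0,"wy": 0,"wz": 0,"grip": 1},{"tx": -0.67,"ty": 0.5,"tz": -0.25,"wx": 0,"wy": 0,"wz": 0,"grip": 1},{"tx": -0.67,"ty": 0.5,"tz": -0.25,"wx": 0,"wy": 0,"wz": -0.24,"grip": 1},{"tx": -0.67,"ty": 0.5,"tz": -0.25,"wx": 0,"wy": 0,"wz": 0,"grip": 1}]}}

```text
clock: 19.0
eef_pos: [0.4197, -0.2203, 0.3596]
tcp_rot: [-3.134, -0.209, -0.001]
ft_force: [1.1, -0.5, 0.6]
finger_gap: 0.087
gripper_force: 0.0
```

>>> {"fn": "servo_tool", "kwargs": {"series": [{"tx": 0,"ty": 0,"tz": 0,"wx": 0,"wy": 0,"wz": 0,"grip": 1},{"tx": 0,"ty": 0,"tz": 0,"wx": 0,"wy": 0,"wz": 0,"grip": 1},{"tx": 0,"ty": 0,"tz": 0,"wx": 0,"wy": 0,"wz": 0,"grip": 1}]}}

```text
clock: 19.3
eef_pos: [0.4218, -0.2187, 0.3588]
tcp_rot: [-3.134, -0.208, 0.0]
ft_force: [0.4, 0.8, -0.7]
finger_gap: 0.0866
gripper_force: 0.0
```

Run:
```python
from h import *
import pickle
plan(.4266,.2204,.12,.04)
f=grab_frame('wrist'); pickle.dump(f,open('wrist7.pkl','wb'))
ss=[grab_frame('scene'),grab_frame('side')];pickle.dump(ss,open('ss7.pkl','wb'))
c=cv2.resize(f['color'][:230,150:550,::-1],(800,460),interpolation=cv2.INTER_CUBIC)
cv2.imwrite('pics/z7.png',c)
```

```text
t 19.3 pos [ 0.4218 -0.2187  0.3588] psi 0.132 d [  1.57 -10.86   5.97] d in target frame [  0.56 -10.96   5.97] w [-0.001  0.     0.185] gap 0.0866 F [ 0.4  0.8 -0.7]
```

View pics/z7.png

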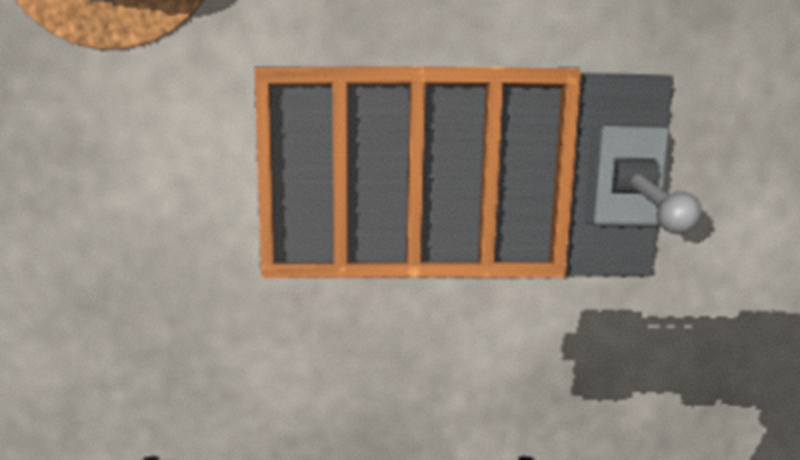

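The wrist view shows the empty bed: frame corners at (277,34), (440,34), (281,138) and (433,138) in full-image pixels. I'll fit the pose on the orange mask in all three cameras.

```bash
cat > bedfit.py <<'E'
from h import *
import pickle
from scipy.optimize import minimize
f=pickle.load(open('wrist7.pkl','rb')); sc,sd=pickle.load(open('ss7.pkl','rb'))
def model(f,p):
    x,y,a=p; K=4; m=np.zeros((400*K,640*K),np.uint8)
    u=np.array([np.cos(a),np.sin(a)]); v=np.array([-u[1],u[0]])
    def q(cx,cy,hx,hy): 
        P=[np.r_[np.array([x,y])+(cx+i*hx)*u+(cy+j*hy)*v,.026] for i,j in ((-1,-1),(-1,1),(1,1),(1,-1))]
        return ((w2px(f,P)+.5)*K*16).round().astype(np.int32)
    cv2.fillPoly(m,[q(0,0,.074,.117)],255,shift=4)
    for k in range(4): cv2.fillPoly(m,[q(0,.084-.056*k,.064,.023)],0,shift=4)
    return cv2.resize(m,(640,400),interpolation=cv2.INTER_AREA)/255.
def orange(f,box):
    hsv=cv2.cvtColor(f['color'],cv2.COLOR_RGB2HSV); m=((hsv[...,0]<20)&(hsv[...,1]>120)&(hsv[...,2]>90)).astype(float)
    k=np.zeros_like(m); k[box[1]:box[3],box[0]:box[2]]=1; return m*k
if __name__=='__main__':
  for n,fr,box in (('wrist',f,(265,20,460,160)),('scene',sc,(165,180,280,265)),('side',sd,(270,240,400,400))):
    o=orange(fr,box); L=lambda p: ((model(fr,p)-o)**2).sum()
    best=min((minimize(L,[.531+dx,-.263+dy,.135],method='Nelder-Mead',options=dict(initial_simplex=[[.531+dx,-.263+dy,.135],[.536+dx,-.263+dy,.135],[.531+dx,-.258+dy,.135],[.531+dx,-.263+dy,.16]],xatol=1e-4,maxiter=150)) for dx in (0,.006) for dy in (0,.006)),key=lambda r:r.fun)
    print(n,best.x.round(4),best.fun.round(1),o.sum())
  print('knob', px2w(f,[(490,106)]*2,[.09,.1]).round(4).tolist())
E
python3 bedfit.py
```

```text
wrist [ 0.5318 -0.2611  0.1372] 661.0 5755.0
scene [ 0.5424 -0.2582  0.1309] 310.4 1170.0
side [ 0.5307 -0.2643  0.1344] 465.2 1903.0
knob [[0.5285, -0.4317, 0.09], [0.5277, -0.4265, 0.1]]
```

```bash
cat > pilfit.py <<'E'
from h import *
from scipy.optimize import minimize
def boxpts(x,y,a,cx,hx,h,z):
    u=np.array([np.cos(a),np.sin(a)]); v=np.array([-u[1],u[0]])
    return [np.r_[np.array([x,y])+(cx+i*hx)*u+j*h*v,z+k*h] for i in (-1,1) for j in (-1,1) for k in (-1,1)]
def sil(f,p,zc):
    K=4; m=np.zeros((400*K,640*K),np.uint8)
    for cx,hx,h in ((-.049,.011,.02),(.049,.011,.02),(0,.038,.013)):
        P=((w2px(f,boxpts(*p,cx,hx,h,zc))+.5)*K).round().astype(np.int32)
        cv2.fillConvexPoly(m,cv2.convexHull(P),255)
    return cv2.resize(m,(640,400),interpolation=cv2.INTER_AREA)/255.
def fit(f,p0,zc=.028,smax=70,rad=.085):
    hsv=cv2.cvtColor(f['color'],cv2.COLOR_RGB2HSV); o=((hsv[...,1]<smax)&(hsv[...,2]>70)).astype(float)
    k=cv2.dilate((sil(f,p0,zc)>0).astype(np.uint8),np.ones((15,15)));o*=k
    L=lambda p: ((sil(f,p,zc)-o)**2).sum()
    x,y,a=p0; r=minimize(L,p0,method='Nelder-Mead',options=dict(initial_simplex=[[x,y,a],[x+.005,y,a],[x,y+.005,a],[x,y,a+.05]],xatol=1e-4,maxiter=150))
    return r.x.round(4),round(r.fun,1),o.sum()
E
python3 - <<'E'
from pilfit import *
import pickle
f=pickle.load(open('wrist2.pkl','rb'))
for n,p in dict(A=(.4148,.4232,-.126),B=(.418,.3563,.102),C=(.4144,.2884,.174),D=(.4266,.2204,.038)).items(): print(n,*fit(f,p))
E
```

```text
A [ 0.4138  0.4251 -0.1325] 84.4 3087.0
B [0.4183 0.3564 0.1214] 54.1 2899.0
C [0.4138 0.2872 0.2076] 74.8 3045.0
D [0.4249 0.2179 0.0742] 246.8 3410.0
```

Run:
```python
from h import *
import pickle
from scipy.optimize import least_squares
f=pickle.load(open('wrist7.pkl','rb')); sc,sd=pickle.load(open('ss7.pkl','rb'))
o=[(f,(490,106)),(sc,(160,199.4)),(sd,(349,334.5))]
L=lambda X: np.concatenate([(w2px(g,X)[0]-p) for g,p in o])
r=least_squares(L,[.52,-.43,.09]); X=r.x; print(X.round(4),r.fun.round(1))
a=.137;b=np.array([.5318,-.2611]); R=np.array([[np.cos(a),np.sin(a)],[-np.sin(a),np.cos(a)]]); print('bed frame',R@(X[:2]-b))
plan(.4249,.2179,.12,.06)
```

```text
[ 0.5272 -0.4212  0.1094] [-0.3 -0.3 -1.4  0.2 -0.8 -0.3]
bed frame [-0.02636879 -0.15794943]
t 19.45 pos [ 0.4218 -0.2187  0.3585] psi 0.133 d [  1.53 -10.81   5.96] d in target frame [  0.73 -10.89   5.96] w [-0.     0.002  0.146] gap 0.0872 F [-0.9  0.1 -0.7]
```

>>> {"fn": "servo_tool", "kwargs": {"series": [{"tx": 0.4,"ty": -0.5,"tz": 0,"wx": 0,"wy": 0,"wz": 0.146,"grip": 0.55},{"tx": 0.4,"ty": -0.9,"tz": 0,"wx": 0,"wy": 0,"wz": 0,"grip": 0.55},{"tx": 0.3,"ty": -1,"tz": 0,"wx": 0,"wy": 0,"wz": 0,"grip": 0.55},{"tx": 0.3,"ty": -1,"tz": 0,"wx": 0,"wy": 0,"wz": 0,"grip": 0.55},{"tx": 0.3,"ty": -1,"tz": 0.3,"wx": 0,"wy": 0,"wz": 0,"grip": 0.55},{"tx": 0,"ty": -1,"tz": 0.4,"wx": 0,"wy": 0,"wz": 0,"grip": 0.55},{"tx": 0,"ty": -1,"tz": 0.5,"wx": 0,"wy": 0,"wz": 0,"grip": 0.55},{"tx": 0,"ty": -1,"tz": 0.5,"wx": 0,"wy": 0,"wz": 0,"grip": 0.55},{"tx": -0.2,"ty": -1,"tz": 0.5,"wx": 0,"wy": 0,"wz": 0,"grip": 0.55},{"tx": -0.3,"ty": -1,"tz": 0.5,"wx": 0,"wy": 0,"wz": 0,"grip": 0.55}]}}

```text
clock: 20.45
eef_pos: [0.4455, 0.1618, 0.2499]
tcp_rot: [3.14, 0.092, -0.0]
ft_force: [1.0, 0.8, 0.1]
finger_gap: 0.0477
gripper_force: 0.0
```

>>> {"fn": "servo_tool", "kwargs": {"series": [{"tx": -0.3,"ty": -1,"tz": 0.5,"wx": 0,"wy": 0,"wz": 0,"grip": 0.55},{"tx": -0.2,"ty": -0.5,"tz": 0.5,"wx": 0,"wy": 0,"wz": 0,"grip": 0.55},{"tx": 0,"ty": 0,"tz": 0.5,"wx": 0,"wy": 0,"wz": 0,"grip": 0.55},{"tx": 0,"ty": 0,"tz": 0,"wx": 0,"wy": 0,"wz": 0,"grip": 0.55},{"tx": 0,"ty": 0,"tz": 0,"wx": 0,"wy": 0,"wz": 0,"grip": 0.55}]}}

```text
clock: 20.95
eef_pos: [0.4226, 0.2183, 0.191]
tcp_rot: [3.14, 0.091, -0.001]
ft_force: [0.0, 0.1, 1.1]
finger_gap: 0.0481
gripper_force: 0.0
```

Run:
```python
from h import *
plan(.4249,.2185,.025,.06)
```

```text
t 20.95 pos [0.4226 0.2183 0.191 ] psi 0.058 d [ 0.06 -0.    4.15] d in target frame [ 0.06 -0.    4.15] w [ 0.001  0.001 -0.004] gap 0.0481 F [0.  0.1 1.1]
```

>>> {"fn": "servo_tool", "kwargs": {"series": [{"tx": 0.06,"ty": 0,"tz": 0.5,"wx": 0,"wy": 0,"wz": 0,"grip": 0.55},{"tx": 0,"ty": 0,"tz": 0.9,"wx": 0,"wy": 0,"wz": 0,"grip": 0.55},{"tx": 0,"ty": 0,"tz": 0.9,"wx": 0,"wy": 0,"wz": 0,"grip": 0.55},{"tx": 0,"ty": 0,"tz": 0.8,"wx": 0,"wy": 0,"wz": 0,"grip": 0.55},{"tx": 0,"ty": 0,"tz": 0.5,"wx": 0,"wy": 0,"wz": 0,"grip": 0.55},{"tx": 0,"ty": 0,"tz": 0.35,"wx": 0,"wy": 0,"wz": 0,"grip": 0.55},{"tx": 0,"ty": 0,"tz": 0.2,"wx": 0,"wy": 0,"wz": 0,"grip": 0.55},{"tx": 0,"ty": 0,"tz": 0,"wx": 0,"wy": 0,"wz": 0,"grip": 0.55},{"tx": 0,"ty": 0,"tz": 0,"wx": 0,"wy": 0,"wz": 0,"grip": 0.55}]}}

```text
clock: 21.85
eef_pos: [0.4259, 0.2187, 0.026]
tcp_rot: [-3.139, -0.09, -0.003]
ft_force: [0.2, 0.1, -0.8]
finger_gap: 0.048
gripper_force: 0.0
```

>>> {"fn": "servo_tool", "kwargs": {"series": [{"tx": 0,"ty": 0,"tz": 0,"wx": 0,"wy": 0,"wz": 0,"grip": 0},{"tx": 0,"ty": 0,"tz": 0,"wx": 0,"wy": 0,"wz": 0,"grip": 0},{"tx": 0,"ty": 0,"tz": 0,"wx": 0,"wy": 0,"wz": 0,"grip": 0},{"tx": 0,"ty": 0,"tz": 0,"wx": 0,"wy": 0,"wz": 0,"grip": 0},{"tx": 0,"ty": 0,"tz": 0,"wx": 0,"wy": 0,"wz": 0,"grip": 0},{"tx": 0,"ty": 0,"tz": 0,"wx": 0,"wy": 0,"wz": 0,"grip": 0}], "force": 50}}

```text
clock: 22.45
eef_pos: [0.4251, 0.2178, 0.0255]
tcp_rot: [3.14, 0.091, 0.0]
ft_force: [-0.5, -2.0, 5.7]
finger_gap: 0.0259
gripper_force: 49.9
```

Run:
```python
from h import *
plan(.4249,.2185,.025,.06)
```

```text
t 22.45 pos [0.4251 0.2178 0.0255] psi 0.058 d [-0.   -0.02  0.01] d in target frame [-0.   -0.02  0.01] w [ 0.001 -0.001 -0.004] gap 0.0259 F [-0.5 -2.   5.7]
```

>>> {"fn": "servo_tool", "kwargs": {"series": [{"tx": 0,"ty": 0,"tz": -0.3,"wx": 0,"wy": 0,"wz": 0,"grip": 0},{"tx": 0,"ty": 0,"tz": -0.8,"wx": 0,"wy": 0,"wz": 0,"grip": 0},{"tx": 0,"ty": 0,"tz": -0.9,"wx": 0,"wy": 0,"wz": 0,"grip": 0},{"tx": 0,"ty": 0,"tz": -0.9,"wx": 0,"wy": 0,"wz": 0,"grip": 0},{"tx": 0.2,"ty": 0.4,"tz": -0.3,"wx": 0,"wy": 0,"wz": 0,"grip": 0},{"tx": 0.3,"ty": 0.8,"tz": 0,"wx": 0,"wy": 0,"wz": 0,"grip": 0},{"tx": 0.3,"ty": 0.9,"tz": 0,"wx": 0,"wy": 0,"wz": 0,"grip": 0},{"tx": 0.3,"ty": 0.9,"tz": 0,"wx": 0,"wy": 0,"wz": 0,"grip": 0},{"tx": 0.3,"ty": 0.9,"tz": 0,"wx": 0,"wy": 0,"wz": 0,"grip": 0},{"tx": 0.3,"ty": 0.9,"tz": 0,"wx": 0,"wy": 0,"wz": 0,"grip": 0}]}}

```text
clock: 23.45
eef_pos: [0.5036, 0.0296, 0.1533]
tcp_rot: [-3.14, -0.091, 0.0]
ft_force: [1.0, 0.5, -2.5]
finger_gap: 0.0254
gripper_force: 49.9
```

>>> {"fn": "servo_tool", "kwargs": {"series": [{"tx": 0.3,"ty": 0.9,"tz": 0,"wx": 0,"wy": 0,"wz": 0,"grip": 0},{"tx": 0.3,"ty": 0.9,"tz": 0,"wx": 0,"wy": 0,"wz": 0,"grip": 0},{"tx": 0.3,"ty": 0.9,"tz": 0,"wx": 0,"wy": 0,"wz": 0,"grip": 0},{"tx": 0.3,"ty": 0.9,"tz": 0,"wx": 0,"wy": 0,"wz": -0.16,"grip": 0},{"tx": 0,"ty": 0.9,"tz": 0,"wx": 0,"wy": 0,"wz": 0,"grip": 0},{"tx": 0,"ty": 0.4,"tz": 0.4,"wx": 0,"wy": 0,"wz": 0,"grip": 0},{"tx": 0,"ty": 0,"tz": 0.4,"wx": 0,"wy": 0,"wz": 0,"grip": 0},{"tx": 0,"ty": 0,"tz": 0,"wx": 0,"wy": 0,"wz": 0,"grip": 0},{"tx": 0,"ty": 0,"tz": 0,"wx": 0,"wy": 0,"wz": 0,"grip": 0}]}}

```text
clock: 24.35
eef_pos: [0.5669, -0.1609, 0.1211]
tcp_rot: [-3.133, -0.218, 0.001]
ft_force: [0.9, 1.0, -2.9]
finger_gap: 0.0254
gripper_force: 49.9
```

Run:
```python
from h import *
import pickle
plan(.5203,-.1779,.0295,.137)
f=grab_frame('wrist'); pickle.dump(f,open('w8.pkl','wb')); g=grab_frame('side'); pickle.dump(g,open('sd8.pkl','wb'))
o=np.zeros((600,640,3),np.uint8); o[:400]=f['color'][:,:,::-1]
o[400:,:320]=cv2.resize(g['color'][220:320,250:410,::-1],None,fx=2,fy=2); cv2.imwrite('pics/z8.png',o)
```

```text
t 24.35 pos [ 0.5669 -0.1609  0.1211] psi 0.139 d [-1.21  0.26  2.29] d in target frame [-1.21  0.26  2.29] w [-0.002  0.001  0.003] gap 0.0254 F [ 0.9  1.  -2.9]
```

View pics/z8.png

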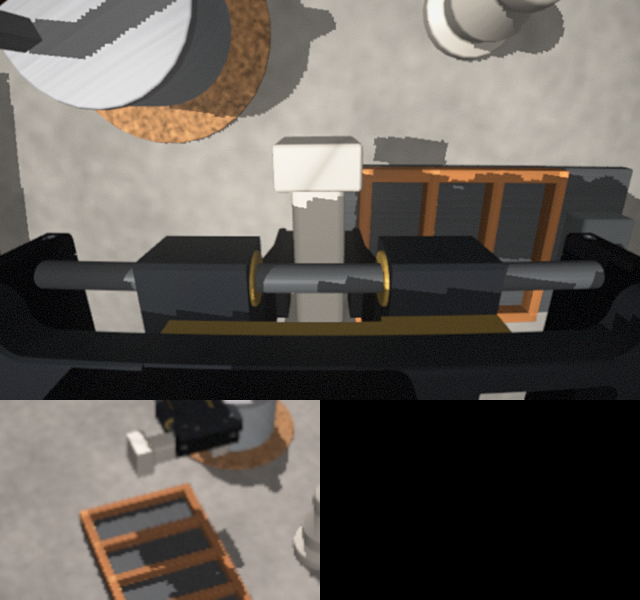

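The far block of the held pillar shows its top face at (274–361, 145–191). I'll check the in-hand offset.

```bash
cat >> h.py <<'E'
def inhand(f,pts,dz=.0025):
    s=monitor.read_state(); R=Ro.from_rotvec(s['tcp_rot']).as_matrix(); p=s['eef_pos']
    P=px2w(f,pts,p[2]+dz+.02)-p; print('in tool xy',(P@R)[:,:2].round(4).tolist(),'expect far x .060, near .038, y +-.020')
E
python3 - <<'E'
from h import *
import pickle
inhand(pickle.load(open('w8.pkl','rb')),[(274,145),(361,145),(274,192),(361,190)])
E
```

```text
in tool xy [[0.0581, -0.0199], [0.058, 0.0176], [0.0371, -0.0207], [0.038, 0.0183]] expect far x .060, near .038, y +-.020
```

>>> {"fn": "servo_tool", "kwargs": {"series": [{"tx": -0.5,"ty": 0.1,"tz": 0,"wx": 0,"wy": 0,"wz": 0,"grip": 0},{"tx": -0.5,"ty": 0.15,"tz": 0.4,"wx": 0,"wy": 0,"wz": 0,"grip": 0},{"tx": -0.2,"ty": 0.04,"tz": 0.6,"wx": 0,"wy": 0,"wz": 0,"grip": 0},{"tx": 0,"ty": 0,"tz": 0.6,"wx": 0,"wy": 0,"wz": 0,"grip": 0},{"tx": 0,"ty": 0,"tz": 0,"wx": 0,"wy": 0,"wz": 0,"grip": 0},{"tx": 0,"ty": 0,"tz": 0,"wx": 0,"wy": 0,"wz": 0,"grip": 0},{"tx": 0,"ty": 0,"tz": 0,"wx": 0,"wy": 0,"wz": 0,"grip": 0}]}}

```text
clock: 25.15
eef_pos: [0.5229, -0.18, 0.0587]
tcp_rot: [3.133, 0.218, 0.005]
ft_force: [0.0, -0.4, -2.4]
finger_gap: 0.0256
gripper_force: 49.9
```

Run:
```python
from h import *
plan(.5207,-.1791,.0305,.137)
```

```text
t 25.15 pos [ 0.5229 -0.18    0.0587] psi 0.139 d [-0.05 -0.03  0.71] d in target frame [-0.05 -0.03  0.71] w [ 0.002 -0.006  0.003] gap 0.0256 F [ 0.  -0.4 -2.4]
```

>>> {"fn": "servo_tool", "kwargs": {"series": [{"tx": -0.04,"ty": -0.02,"tz": 0.1,"wx": 0,"wy": 0,"wz": 0,"grip": 0},{"tx": 0,"ty": 0,"tz": 0.15,"wx": 0,"wy": 0,"wz": 0,"grip": 0},{"tx": 0,"ty": 0,"tz": 0.15,"wx": 0,"wy": 0,"wz": 0,"grip": 0},{"tx": 0,"ty": 0,"tz": 0.15,"wx": 0,"wy": 0,"wz": 0,"grip": 0},{"tx": 0,"ty": 0,"tz": 0.1,"wx": 0,"wy": 0,"wz": 0,"grip": 0},{"tx": 0,"ty": 0,"tz": 0.05,"wx": 0,"wy": 0,"wz": 0,"grip": 0},{"tx": 0,"ty": 0,"tz": 0,"wx": 0,"wy": 0,"wz": 0,"grip": 0}]}}

```text
clock: 25.85
eef_pos: [0.5191, -0.1793, 0.0296]
tcp_rot: [-3.133, -0.216, 0.002]
ft_force: [-3.8, 1.1, 4.3]
finger_gap: 0.0255
gripper_force: 49.9
```

Run:
```python
from h import *
plan(.5207,-.1791,.0295,.137)
```

```text
t 25.85 pos [ 0.5191 -0.1793  0.0296] psi 0.138 d [0.04 0.   0.  ] d in target frame [0.04 0.   0.  ] w [-0.002  0.002  0.001] gap 0.0255 F [-3.8  1.1  4.3]
```

>>> {"fn": "servo_tool", "kwargs": {"series": [{"tx": 0,"ty": 0,"tz": 0,"wx": 0,"wy": 0,"wz": 0,"grip": 0.42},{"tx": 0,"ty": 0,"tz": 0,"wx": 0,"wy": 0,"wz": 0,"grip": 0.42},{"tx": 0,"ty": 0,"tz": 0,"wx": 0,"wy": 0,"wz": 0,"grip": 0.42},{"tx": 0,"ty": 0,"tz": -0.3,"wx": 0,"wy": 0,"wz": 0,"grip": 0.42},{"tx": 0,"ty": 0,"tz": -0.8,"wx": 0,"wy": 0,"wz": 0,"grip": 0.42},{"tx": 0,"ty": 0,"tz": -1,"wx": 0,"wy": 0,"wz": 0,"grip": 0.42},{"tx": 0,"ty": 0,"tz": -1,"wx": 0,"wy": 0,"wz": 0,"grip": 0.55},{"tx": 0,"ty": -0.6,"tz": -0.4,"wx": 0,"wy": 0,"wz": -0.14,"grip": 0.55},{"tx": 0,"ty": -1,"tz": 0,"wx": 0,"wy": 0,"wz": 0,"grip": 0.55},{"tx": 0,"ty": -1,"tz": 0,"wx": 0,"wy": 0,"wz": 0,"grip": 0.55}]}}

```text
clock: 26.85
eef_pos: [0.5001, -0.0769, 0.171]
tcp_rot: [3.125, 0.322, 0.005]
ft_force: [0.0, 0.3, -0.2]
finger_gap: 0.0473
gripper_force: 0.0
```

Run:
```python
from h import *
plan(.4138,.2872,.025,.2076)
```

```text
t 26.85 pos [ 0.5001 -0.0769  0.171 ] psi 0.206 d [-0.27 -9.35  3.64] d in target frame [-0.24 -9.35  3.65] w [ 0.002 -0.007 -0.004] gap 0.0473 F [ 0.   0.3 -0.2]
```

>>> {"fn": "servo_tool", "kwargs": {"series": [{"tx": 0,"ty": -1,"tz": 0,"wx": 0,"wy": 0,"wz": 0,"grip": 0.55},{"tx": 0,"ty": -1,"tz": 0,"wx": 0,"wy": 0,"wz": 0,"grip": 0.55},{"tx": 0,"ty": -1,"tz": 0,"wx": 0,"wy": 0,"wz": 0,"grip": 0.55},{"tx": 0,"ty": -1,"tz": 0,"wx": 0,"wy": 0,"wz": 0,"grip": 0.55},{"tx": 0,"ty": -1,"tz": 0,"wx": 0,"wy": 0,"wz": 0,"grip": 0.55},{"tx": 0,"ty": -1,"tz": 0,"wx": 0,"wy": 0,"wz": 0,"grip": 0.55},{"tx": 0,"ty": -1,"tz": 0,"wx": 0,"wy": 0,"wz": 0,"grip": 0.55},{"tx": 0,"ty": -1,"tz": 0,"wx": 0,"wy": 0,"wz": 0,"grip": 0.55},{"tx": -0.15,"ty": -0.7,"tz": 0,"wx": 0,"wy": 0,"wz": 0,"grip": 0.55},{"tx": -0.1,"ty": -0.3,"tz": 0,"wx": 0,"wy": 0,"wz": 0,"grip": 0.55}]}}

```text
clock: 27.85
eef_pos: [0.4146, 0.2758, 0.1699]
tcp_rot: [-3.123, -0.333, -0.001]
ft_force: [-0.1, -0.0, 0.7]
finger_gap: 0.0486
gripper_force: 0.0
```

>>> {"fn": "servo_tool", "kwargs": {"series": [{"tx": 0,"ty": 0,"tz": 0.5,"wx": 0,"wy": 0,"wz": 0,"grip": 0.55},{"tx": 0,"ty": 0,"tz": 0.4,"wx": 0,"wy": 0,"wz": 0,"grip": 0.55},{"tx": 0,"ty": 0,"tz": 0,"wx": 0,"wy": 0,"wz": 0,"grip": 0.55},{"tx": 0,"ty": 0,"tz": 0,"wx": 0,"wy": 0,"wz": 0,"grip": 0.55}]}}

```text
clock: 28.25
eef_pos: [0.4162, 0.272, 0.1336]
tcp_rot: [3.125, 0.323, 0.001]
ft_force: [-1.0, -0.3, 0.5]
finger_gap: 0.0482
gripper_force: 0.0
```

Run:
```python
from h import *
plan(.4138,.2872,.025,.2076)
```

```text
t 28.25 pos [0.4162 0.272  0.1336] psi 0.206 d [ 0.02 -0.39  2.71] d in target frame [ 0.02 -0.38  2.71] w [ 0.001 -0.001 -0.003] gap 0.0482 F [-1.  -0.3  0.5]
```

>>> {"fn": "servo_tool", "kwargs": {"series": [{"tx": 0.02,"ty": -0.38,"tz": 0.1,"wx": 0,"wy": 0,"wz": 0,"grip": 0.55},{"tx": 0,"ty": 0,"tz": 0.6,"wx": 0,"wy": 0,"wz": 0,"grip": 0.55},{"tx": 0,"ty": 0,"tz": 0.7,"wx": 0,"wy": 0,"wz": 0,"grip": 0.55},{"tx": 0,"ty": 0,"tz": 0.6,"wx": 0,"wy": 0,"wz": 0,"grip": 0.55},{"tx": 0,"ty": 0,"tz": 0.4,"wx": 0,"wy": 0,"wz": 0,"grip": 0.55},{"tx": 0,"ty": 0,"tz": 0.2,"wx": 0,"wy": 0,"wz": 0,"grip": 0.55},{"tx": 0,"ty": 0,"tz": 0.1,"wx": 0,"wy": 0,"wz": 0,"grip": 0.55},{"tx": 0,"ty": 0,"tz": 0,"wx": 0,"wy": 0,"wz": 0,"grip": 0.55}]}}

```text
clock: 29.05
eef_pos: [0.4136, 0.2885, 0.0253]
tcp_rot: [-3.124, -0.326, -0.001]
ft_force: [-0.2, -0.3, -0.8]
finger_gap: 0.0478
gripper_force: 0.0
```

>>> {"fn": "servo_tool", "kwargs": {"series": [{"tx": 0,"ty": 0,"tz": 0,"wx": 0,"wy": 0,"wz": 0,"grip": 0},{"tx": 0,"ty": 0,"tz": 0,"wx": 0,"wy": 0,"wz": 0,"grip": 0},{"tx": 0,"ty": 0,"tz": 0,"wx": 0,"wy": 0,"wz": 0,"grip": 0},{"tx": 0,"ty": 0,"tz": 0,"wx": 0,"wy": 0,"wz": 0,"grip": 0},{"tx": 0,"ty": 0,"tz": 0,"wx": 0,"wy": 0,"wz": 0,"grip": 0},{"tx": 0,"ty": 0,"tz": 0,"wx": 0,"wy": 0,"wz": 0,"grip": 0}], "force": 50}}

```text
clock: 29.65
eef_pos: [0.4137, 0.2876, 0.0256]
tcp_rot: [3.124, 0.325, 0.001]
ft_force: [0.3, -3.1, 6.5]
finger_gap: 0.0256
gripper_force: 50.0
```

>>> {"fn": "servo_tool", "kwargs": {"series": [{"tx": 0,"ty": 0,"tz": -0.3,"wx": 0,"wy": 0,"wz": 0,"grip": 0},{"tx": 0,"ty": 0,"tz": -0.8,"wx": 0,"wy": 0,"wz": 0,"grip": 0},{"tx": 0,"ty": 0,"tz": -0.9,"wx": 0,"wy": 0,"wz": 0,"grip": 0},{"tx": 0,"ty": 0,"tz": -0.9,"wx": 0,"wy": 0,"wz": 0,"grip": 0},{"tx": 0,"ty": 0.4,"tz": -0.3,"wx": 0,"wy": 0,"wz": 0,"grip": 0},{"tx": 0,"ty": 0.8,"tz": 0,"wx": 0,"wy": 0,"wz": 0,"grip": 0},{"tx": 0,"ty": 0.9,"tz": 0,"wx": 0,"wy": 0,"wz": 0,"grip": 0},{"tx": 0,"ty": 0.9,"tz": 0,"wx": 0,"wy": 0,"wz": 0,"grip": 0},{"tx": 0,"ty": 0.9,"tz": 0,"wx": 0,"wy": 0,"wz": 0,"grip": 0},{"tx": 0,"ty": 0.9,"tz": 0,"wx": 0,"wy": 0,"wz": 0.14,"grip": 0}]}}

```text
clock: 30.65
eef_pos: [0.4524, 0.0989, 0.1533]
tcp_rot: [-3.134, -0.214, 0.0]
ft_force: [0.7, 0.6, -3.1]
finger_gap: 0.0259
gripper_force: 50.0
```

Run:
```python
from h import *
plan(.5280,-.2346,.0295,.137)
```

```text
t 30.65 pos [0.4524 0.0989 0.1533] psi 0.137 d [0.74 8.52 3.09] d in target frame [0.73 8.52 3.09] w [-0.001  0.    -0.001] gap 0.0259 F [ 0.7  0.6 -3.1]
```

>>> {"fn": "servo_tool", "kwargs": {"series": [{"tx": 0.1,"ty": 0.9,"tz": 0,"wx": 0,"wy": 0,"wz": 0,"grip": 0},{"tx": 0.1,"ty": 0.9,"tz": 0,"wx": 0,"wy": 0,"wz": 0,"grip": 0},{"tx": 0.1,"ty": 0.9,"tz": 0,"wx": 0,"wy": 0,"wz": 0,"grip": 0},{"tx": 0.1,"ty": 0.9,"tz": 0,"wx": 0,"wy": 0,"wz": 0,"grip": 0},{"tx": 0.1,"ty": 0.9,"tz": 0,"wx": 0,"wy": 0,"wz": 0,"grip": 0},{"tx": 0.1,"ty": 0.9,"tz": 0,"wx": 0,"wy": 0,"wz": 0,"grip": 0},{"tx": 0.1,"ty": 0.9,"tz": 0,"wx": 0,"wy": 0,"wz": 0,"grip": 0},{"tx": 0.03,"ty": 0.9,"tz": 0,"wx": 0,"wy": 0,"wz": 0,"grip": 0},{"tx": 0,"ty": 0.8,"tz": 0,"wx": 0,"wy": 0,"wz": 0,"grip": 0},{"tx": 0,"ty": 0.52,"tz": 0,"wx": 0,"wy": 0,"wz": 0,"grip": 0}]}}

```text
clock: 31.65
eef_pos: [0.5282, -0.236, 0.1531]
tcp_rot: [3.134, 0.212, -0.0]
ft_force: [0.9, 0.4, -2.6]
finger_gap: 0.0258
gripper_force: 50.0
```

>>> {"fn": "servo_tool", "kwargs": {"series": [{"tx": 0,"ty": 0,"tz": 0.5,"wx": 0,"wy": 0,"wz": 0,"grip": 0},{"tx": 0,"ty": 0,"tz": 0.7,"wx": 0,"wy": 0,"wz": 0,"grip": 0},{"tx": 0,"ty": 0,"tz": 0.7,"wx": 0,"wy": 0,"wz": 0,"grip": 0},{"tx": 0,"ty": 0,"tz": 0.3,"wx": 0,"wy": 0,"wz": 0,"grip": 0},{"tx": 0,"ty": 0,"tz": 0,"wx": 0,"wy": 0,"wz": 0,"grip": 0},{"tx": 0,"ty": 0,"tz": 0,"wx": 0,"wy": 0,"wz": 0,"grip": 0}]}}

```text
clock: 32.25
eef_pos: [0.5293, -0.2336, 0.0659]
tcp_rot: [3.134, 0.216, 0.002]
ft_force: [0.3, -0.8, -2.7]
finger_gap: 0.0252
gripper_force: 50.0
```

Run:
```python
from h import *
plan(.5280,-.2346,.0295,.137)
```

```text
t 32.25 pos [ 0.5293 -0.2336  0.0659] psi 0.138 d [-0.04  0.02  0.91] d in target frame [-0.04  0.02  0.91] w [ 0.001 -0.002  0.002] gap 0.0252 F [ 0.3 -0.8 -2.7]
```

>>> {"fn": "servo_tool", "kwargs": {"series": [{"tx": -0.03,"ty": 0.02,"tz": 0.2,"wx": 0,"wy": 0,"wz": 0,"grip": 0},{"tx": 0,"ty": 0,"tz": 0.2,"wx": 0,"wy": 0,"wz": 0,"grip": 0},{"tx": 0,"ty": 0,"tz": 0.15,"wx": 0,"wy": 0,"wz": 0,"grip": 0},{"tx": 0,"ty": 0,"tz": 0.15,"wx": 0,"wy": 0,"wz": 0,"grip": 0},{"tx": 0,"ty": 0,"tz": 0.15,"wx": 0,"wy": 0,"wz": 0,"grip": 0},{"tx": 0,"ty": 0,"tz": 0.06,"wx": 0,"wy": 0,"wz": 0,"grip": 0},{"tx": 0,"ty": 0,"tz": 0,"wx": 0,"wy": 0,"wz": 0,"grip": 0},{"tx": 0,"ty": 0,"tz": 0,"wx": 0,"wy": 0,"wz": 0,"grip": 0}]}}

```text
clock: 33.05
eef_pos: [0.5275, -0.2344, 0.0296]
tcp_rot: [-3.133, -0.216, 0.0]
ft_force: [-3.5, 1.7, 6.9]
finger_gap: 0.0252
gripper_force: 50.0
```

>>> {"fn": "servo_tool", "kwargs": {"series": [{"tx": 0,"ty": 0,"tz": 0,"wx": 0,"wy": 0,"wz": 0,"grip": 0.42},{"tx": 0,"ty": 0,"tz": 0,"wx": 0,"wy": 0,"wz": 0,"grip": 0.42},{"tx": 0,"ty": 0,"tz": 0,"wx": 0,"wy": 0,"wz": 0,"grip": 0.42},{"tx": 0,"ty": 0,"tz": -0.3,"wx": 0,"wy": 0,"wz": 0,"grip": 0.42},{"tx": 0,"ty": 0,"tz": -0.8,"wx": 0,"wy": 0,"wz": 0,"grip": 0.42},{"tx": 0,"ty": 0,"tz": -1,"wx": 0,"wy": 0,"wz": 0,"grip": 0.42},{"tx": 0,"ty": 0,"tz": -1,"wx": 0,"wy": 0,"wz": 0,"grip": 0.55},{"tx": 0,"ty": -0.6,"tz": -0.4,"wx": 0,"wy": 0,"wz": 0.03,"grip": 0.55},{"tx": 0,"ty": -1,"tz": 0,"wx": 0,"wy": 0,"wz": 0,"grip": 0.55},{"tx": 0,"ty": -1,"tz": 0,"wx": 0,"wy": 0,"wz": 0,"grip": 0.55}]}}

```text
clock: 34.05
eef_pos: [0.5149, -0.1309, 0.1705]
tcp_rot: [3.135, 0.189, 0.005]
ft_force: [-0.3, 0.4, -0.5]
finger_gap: 0.0476
gripper_force: 0.0
```

>>> {"fn": "servo_tool", "kwargs": {"series": [{"tx": 0,"ty": -1,"tz": 0,"wx": 0,"wy": 0,"wz": 0,"grip": 0.55},{"tx": 0,"ty": -1,"tz": 0,"wx": 0,"wy": 0,"wz": 0,"grip": 0.55},{"tx": 0,"ty": -1,"tz": 0,"wx": 0,"wy": 0,"wz": 0,"grip": 0.55},{"tx": 0,"ty": -1,"tz": 0,"wx": 0,"wy": 0,"wz": 0,"grip": 0.55},{"tx": 0,"ty": -1,"tz": 0,"wx": 0,"wy": 0,"wz": 0,"grip": 0.55},{"tx": 0,"ty": -1,"tz": 0,"wx": 0,"wy": 0,"wz": 0,"grip": 0.55},{"tx": -0.1,"ty": -1,"tz": 0,"wx": 0,"wy": 0,"wz": 0,"grip": 0.55},{"tx": -0.1,"ty": -1,"tz": 0,"wx": 0,"wy": 0,"wz": 0,"grip": 0.55},{"tx": -0.1,"ty": -1,"tz": 0,"wx": 0,"wy": 0,"wz": 0,"grip": 0.55},{"tx": -0.1,"ty": -1,"tz": 0,"wx": 0,"wy": 0,"wz": 0,"grip": 0.55}]}}

```text
clock: 35.05
eef_pos: [0.4494, 0.2653, 0.1697]
tcp_rot: [-3.135, -0.192, -0.002]
ft_force: [0.3, 1.1, -0.2]
finger_gap: 0.0476
gripper_force: 0.0
```

Run:
```python
from h import *
plan(.4183,.3564,.025,.1214)
```

```text
t 35.05 pos [0.4494 0.2653 0.1697] psi 0.122 d [-0.5  -2.35  3.62] d in target frame [-0.49 -2.36  3.62] w [-0.001 -0.003  0.002] gap 0.0476 F [ 0.3  1.1 -0.2]
```

>>> {"fn": "servo_tool", "kwargs": {"series": [{"tx": -0.2,"ty": -1,"tz": 0,"wx": 0,"wy": 0,"wz": 0,"grip": 0.55},{"tx": -0.2,"ty": -0.8,"tz": 0,"wx": 0,"wy": 0,"wz": 0,"grip": 0.55},{"tx": -0.1,"ty": -0.5,"tz": 0,"wx": 0,"wy": 0,"wz": 0,"grip": 0.55},{"tx": 0,"ty": 0,"tz": 0.5,"wx": 0,"wy": 0,"wz": 0,"grip": 0.55},{"tx": 0,"ty": 0,"tz": 0.5,"wx": 0,"wy": 0,"wz": 0,"grip": 0.55},{"tx": 0,"ty": 0,"tz": 0,"wx": 0,"wy": 0,"wz": 0,"grip": 0.55},{"tx": 0,"ty": 0,"tz": 0,"wx": 0,"wy": 0,"wz": 0,"grip": 0.55}]}}

```text
clock: 35.75
eef_pos: [0.4188, 0.3526, 0.1294]
tcp_rot: [-3.136, -0.192, -0.001]
ft_force: [-0.2, 0.7, -0.3]
finger_gap: 0.0476
gripper_force: 0.0
```

Run:
```python
from h import *
plan(.4183,.3564,.025,.1214)
```

```text
t 35.75 pos [0.4188 0.3526 0.1294] psi 0.122 d [-0.   -0.1   2.61] d in target frame [-0.   -0.1   2.61] w [-0.    -0.001  0.002] gap 0.0476 F [-0.2  0.7 -0.3]
```

>>> {"fn": "servo_tool", "kwargs": {"series": [{"tx": 0,"ty": -0.1,"tz": 0.1,"wx": 0,"wy": 0,"wz": 0,"grip": 0.55},{"tx": 0,"ty": 0,"tz": 0.6,"wx": 0,"wy": 0,"wz": 0,"grip": 0.55},{"tx": 0,"ty": 0,"tz": 0.7,"wx": 0,"wy": 0,"wz": 0,"grip": 0.55},{"tx": 0,"ty": 0,"tz": 0.6,"wx": 0,"wy": 0,"wz": 0,"grip": 0.55},{"tx": 0,"ty": 0,"tz": 0.4,"wx": 0,"wy": 0,"wz": 0,"grip": 0.55},{"tx": 0,"ty": 0,"tz": 0.15,"wx": 0,"wy": 0,"wz": 0,"grip": 0.55},{"tx": 0,"ty": 0,"tz": 0.06,"wx": 0,"wy": 0,"wz": 0,"grip": 0.55},{"tx": 0,"ty": 0,"tz": 0,"wx": 0,"wy": 0,"wz": 0,"grip": 0.55}]}}

```text
clock: 36.55
eef_pos: [0.4186, 0.3571, 0.025]
tcp_rot: [-3.135, -0.193, -0.002]
ft_force: [0.5, -0.2, 0.3]
finger_gap: 0.0479
gripper_force: 0.0
```

>>> {"fn": "servo_tool", "kwargs": {"series": [{"tx": 0,"ty": 0,"tz": 0,"wx": 0,"wy": 0,"wz": 0,"grip": 0},{"tx": 0,"ty": 0,"tz": 0,"wx": 0,"wy": 0,"wz": 0,"grip": 0},{"tx": 0,"ty": 0,"tz": 0,"wx": 0,"wy": 0,"wz": 0,"grip": 0},{"tx": 0,"ty": 0,"tz": 0,"wx": 0,"wy": 0,"wz": 0,"grip": 0},{"tx": 0,"ty": 0,"tz": 0,"wx": 0,"wy": 0,"wz": 0,"grip": 0},{"tx": 0,"ty": 0,"tz": 0,"wx": 0,"wy": 0,"wz": 0,"grip": 0}], "force": 50}}

```text
clock: 37.15
eef_pos: [0.4182, 0.3564, 0.0247]
tcp_rot: [3.136, 0.192, 0.001]
ft_force: [0.3, -1.5, 5.3]
finger_gap: 0.0256
gripper_force: 50.0
```

>>> {"fn": "servo_tool", "kwargs": {"series": [{"tx": 0,"ty": 0,"tz": -0.3,"wx": 0,"wy": 0,"wz": 0,"grip": 0},{"tx": 0,"ty": 0,"tz": -0.8,"wx": 0,"wy": 0,"wz": 0,"grip": 0},{"tx": 0,"ty": 0,"tz": -0.9,"wx": 0,"wy": 0,"wz": 0,"grip": 0},{"tx": 0,"ty": 0,"tz": -0.9,"wx": 0,"wy": 0,"wz": 0,"grip": 0},{"tx": 0,"ty": 0.4,"tz": -0.3,"wx": 0,"wy": 0,"wz": 0,"grip": 0},{"tx": 0.2,"ty": 0.8,"tz": 0,"wx": 0,"wy": 0,"wz": 0,"grip": 0},{"tx": 0.2,"ty": 0.9,"tz": 0,"wx": 0,"wy": 0,"wz": 0,"grip": 0},{"tx": 0.2,"ty": 0.9,"tz": 0,"wx": 0,"wy": 0,"wz": 0,"grip": 0},{"tx": 0.2,"ty": 0.9,"tz": 0,"wx": 0,"wy": 0,"wz": 0,"grip": 0},{"tx": 0.2,"ty": 0.9,"tz": 0,"wx": 0,"wy": 0,"wz": -0.03,"grip": 0}]}}

```text
clock: 38.15
eef_pos: [0.4802, 0.1677, 0.1511]
tcp_rot: [3.133, 0.216, -0.004]
ft_force: [0.2, -0.1, -2.8]
finger_gap: 0.0255
gripper_force: 50.0
```

Run:
```python
from h import *
plan(.5355,-.290,.0295,.137)
```

```text
t 38.15 pos [0.4802 0.1677 0.1511] psi 0.137 d [-0.19 11.52  3.05] d in target frame [-0.19 11.52  3.04] w [0.002 0.005 0.001] gap 0.0255 F [ 0.2 -0.1 -2.8]
```

>>> {"fn": "servo_tool", "kwargs": {"series": [{"tx": 0,"ty": 0.9,"tz": 0,"wx": 0,"wy": 0,"wz": 0,"grip": 0},{"tx": 0,"ty": 1,"tz": 0,"wx": 0,"wy": 0,"wz": 0,"grip": 0},{"tx": 0,"ty": 1,"tz": 0,"wx": 0,"wy": 0,"wz": 0,"grip": 0},{"tx": 0,"ty": 1,"tz": 0,"wx": 0,"wy": 0,"wz": 0,"grip": 0},{"tx": 0,"ty": 1,"tz": 0,"wx": 0,"wy": 0,"wz": 0,"grip": 0},{"tx": 0,"ty": 1,"tz": 0,"wx": 0,"wy": 0,"wz": 0,"grip": 0},{"tx": 0,"ty": 1,"tz": 0,"wx": 0,"wy": 0,"wz": 0,"grip": 0},{"tx": 0,"ty": 1,"tz": 0,"wx": 0,"wy": 0,"wz": 0,"grip": 0},{"tx": -0.1,"ty": 1,"tz": 0,"wx": 0,"wy": 0,"wz": 0,"grip": 0},{"tx": -0.1,"ty": 1,"tz": 0,"wx": 0,"wy": 0,"wz": 0,"grip": 0}]}}

```text
clock: 39.15
eef_pos: [0.5255, -0.2245, 0.1509]
tcp_rot: [-3.133, -0.215, 0.004]
ft_force: [0.3, -0.2, -3.4]
finger_gap: 0.0255
gripper_force: 50.0
```

>>> {"fn": "servo_tool", "kwargs": {"series": [{"tx": 0,"ty": 0.9,"tz": 0,"wx": 0,"wy": 0,"wz": 0,"grip": 0},{"tx": 0,"ty": 0.7,"tz": 0,"wx": 0,"wy": 0,"wz": 0,"grip": 0},{"tx": 0,"ty": 0,"tz": 0.5,"wx": 0,"wy": 0,"wz": 0,"grip": 0},{"tx": 0,"ty": 0,"tz": 0.7,"wx": 0,"wy": 0,"wz": 0,"grip": 0},{"tx": 0,"ty": 0,"tz": 0.6,"wx": 0,"wy": 0,"wz": 0,"grip": 0},{"tx": 0,"ty": 0,"tz": 0.3,"wx": 0,"wy": 0,"wz": 0,"grip": 0},{"tx": 0,"ty": 0,"tz": 0,"wx": 0,"wy": 0,"wz": 0,"grip": 0},{"tx": 0,"ty": 0,"tz": 0,"wx": 0,"wy": 0,"wz": 0,"grip": 0}]}}

```text
clock: 39.95
eef_pos: [0.5363, -0.2863, 0.0686]
tcp_rot: [3.134, 0.216, 0.0]
ft_force: [-0.2, -0.5, -2.8]
finger_gap: 0.0259
gripper_force: 50.0
```

Run:
```python
from h import *
plan(.5355,-.290,.029,.137)
```

```text
t 39.95 pos [ 0.5363 -0.2863  0.0686] psi 0.137 d [-0.03  0.09  0.99] d in target frame [-0.03  0.09  0.99] w [ 0.001 -0.     0.001] gap 0.0259 F [-0.2 -0.5 -2.8]
```

>>> {"fn": "servo_tool", "kwargs": {"series": [{"tx": -0.03,"ty": 0.09,"tz": 0.15,"wx": 0,"wy": 0,"wz": 0,"grip": 0},{"tx": 0,"ty": 0,"tz": 0.25,"wx": 0,"wy": 0,"wz": 0,"grip": 0},{"tx": 0,"ty": 0,"tz": 0.2,"wx": 0,"wy": 0,"wz": 0,"grip": 0},{"tx": 0,"ty": 0,"tz": 0.15,"wx": 0,"wy": 0,"wz": 0,"grip": 0},{"tx": 0,"ty": 0,"tz": 0.15,"wx": 0,"wy": 0,"wz": 0,"grip": 0},{"tx": 0,"ty": 0,"tz": 0.08,"wx": 0,"wy": 0,"wz": 0,"grip": 0},{"tx": 0,"ty": 0,"tz": 0,"wx": 0,"wy": 0,"wz": 0,"grip": 0},{"tx": 0,"ty": 0,"tz": 0,"wx": 0,"wy": 0,"wz": 0,"grip": 0}]}}

```text
clock: 40.75
eef_pos: [0.536, -0.2896, 0.0291]
tcp_rot: [3.134, 0.216, 0.001]
ft_force: [0.1, 0.7, -3.4]
finger_gap: 0.0255
gripper_force: 50.0
```

>>> {"fn": "servo_tool", "kwargs": {"series": [{"tx": 0,"ty": 0,"tz": 0.01,"wx": 0,"wy": 0,"wz": 0,"grip": 0.42},{"tx": 0,"ty": 0,"tz": 0,"wx": 0,"wy": 0,"wz": 0,"grip": 0.42},{"tx": 0,"ty": 0,"tz": 0,"wx": 0,"wy": 0,"wz": 0,"grip": 0.42},{"tx": 0,"ty": 0,"tz": -0.3,"wx": 0,"wy": 0,"wz": 0,"grip": 0.42},{"tx": 0,"ty": 0,"tz": -0.8,"wx": 0,"wy": 0,"wz": 0,"grip": 0.42},{"tx": 0,"ty": 0,"tz": -1,"wx": 0,"wy": 0,"wz": 0,"grip": 0.42},{"tx": 0,"ty": 0,"tz": -1,"wx": 0,"wy": 0,"wz": 0,"grip": 0.55},{"tx": 0,"ty": -0.6,"tz": -0.4,"wx": 0,"wy": 0,"wz": 0.27,"grip": 0.55},{"tx": 0,"ty": -1,"tz": 0,"wx": 0,"wy": 0,"wz": 0.27,"grip": 0.55},{"tx": 0,"ty": -1,"tz": 0,"wx": 0,"wy": 0,"wz": 0,"grip": 0.55}]}}

```text
clock: 41.75
eef_pos: [0.5375, -0.1862, 0.1708]
tcp_rot: [3.134, -0.215, 0.005]
ft_force: [-0.3, 0.0, -1.3]
finger_gap: 0.0476
gripper_force: 0.0
```

>>> {"fn": "servo_tool", "kwargs": {"series": [{"tx": -0.2,"ty": -1,"tz": 0,"wx": 0,"wy": 0,"wz": 0,"grip": 0.55},{"tx": -0.2,"ty": -1,"tz": 0,"wx": 0,"wy": 0,"wz": 0,"grip": 0.55},{"tx": -0.2,"ty": -1,"tz": 0,"wx": 0,"wy": 0,"wz": 0,"grip": 0.55},{"tx": -0.2,"ty": -1,"tz": 0,"wx": 0,"wy": 0,"wz": 0,"grip": 0.55},{"tx": -0.2,"ty": -1,"tz": 0,"wx": 0,"wy": 0,"wz": 0,"grip": 0.55},{"tx": -0.3,"ty": -1,"tz": 0,"wx": 0,"wy": 0,"wz": 0,"grip": 0.55},{"tx": -0.3,"ty": -1,"tz": 0,"wx": 0,"wy": 0,"wz": 0,"grip": 0.55},{"tx": -0.3,"ty": -1,"tz": 0,"wx": 0,"wy": 0,"wz": 0,"grip": 0.55},{"tx": -0.3,"ty": -1,"tz": 0,"wx": 0,"wy": 0,"wz": 0,"grip": 0.55},{"tx": -0.3,"ty": -1,"tz": 0,"wx": 0,"wy": 0,"wz": 0,"grip": 0.55}]}}

```text
clock: 42.75
eef_pos: [0.4911, 0.2251, 0.17]
tcp_rot: [-3.134, 0.208, -0.003]
ft_force: [0.3, -0.7, 0.5]
finger_gap: 0.0476
gripper_force: 0.0
```

Run:
```python
from h import *
plan(.4376,.4219,.025,-.1325)
```

```text
t 42.75 pos [0.4911 0.2251 0.17  ] psi -0.133 d [-1.98 -4.7   3.63] d in target frame [-1.98 -4.7   3.62] w [-0.002 -0.003 -0.   ] gap 0.0476 F [ 0.3 -0.7  0.5]
```

>>> {"fn": "servo_tool", "kwargs": {"series": [{"tx": -0.4,"ty": -0.9,"tz": 0,"wx": 0,"wy": 0,"wz": 0,"grip": 0.55},{"tx": -0.4,"ty": -1,"tz": 0,"wx": 0,"wy": 0,"wz": 0,"grip": 0.55},{"tx": -0.4,"ty": -1,"tz": 0,"wx": 0,"wy": 0,"wz": 0,"grip": 0.55},{"tx": -0.4,"ty": -1,"tz": 0,"wx": 0,"wy": 0,"wz": 0,"grip": 0.55},{"tx": -0.38,"ty": -0.75,"tz": 0,"wx": 0,"wy": 0,"wz": 0,"grip": 0.55},{"tx": 0,"ty": 0,"tz": 0.5,"wx": 0,"wy": 0,"wz": 0,"grip": 0.55},{"tx": 0,"ty": 0,"tz": 0.5,"wx": 0,"wy": 0,"wz": 0,"grip": 0.55},{"tx": 0,"ty": 0,"tz": 0,"wx": 0,"wy": 0,"wz": 0,"grip": 0.55},{"tx": 0,"ty": 0,"tz": 0,"wx": 0,"wy": 0,"wz": 0,"grip": 0.55}]}}

```text
clock: 43.65
eef_pos: [0.4376, 0.4183, 0.1295]
tcp_rot: [-3.134, 0.208, -0.001]
ft_force: [1.1, -0.2, 0.5]
finger_gap: 0.0483
gripper_force: 0.0
```

Run:
```python
from h import *
plan(.4376,.4219,.025,-.1325)
```

```text
t 43.65 pos [0.4376 0.4183 0.1295] psi -0.133 d [-0.01 -0.09  2.61] d in target frame [-0.01 -0.09  2.61] w [-0.001 -0.001 -0.   ] gap 0.0483 F [ 1.1 -0.2  0.5]
```

>>> {"fn": "servo_tool", "kwargs": {"series": [{"tx": 0,"ty": -0.09,"tz": 0.1,"wx": 0,"wy": 0,"wz": 0,"grip": 0.55},{"tx": 0,"ty": 0,"tz": 0.6,"wx": 0,"wy": 0,"wz": 0,"grip": 0.55},{"tx": 0,"ty": 0,"tz": 0.7,"wx": 0,"wy": 0,"wz": 0,"grip": 0.55},{"tx": 0,"ty": 0,"tz": 0.6,"wx": 0,"wy": 0,"wz": 0,"grip": 0.55},{"tx": 0,"ty": 0,"tz": 0.4,"wx": 0,"wy": 0,"wz": 0,"grip": 0.55},{"tx": 0,"ty": 0,"tz": 0.15,"wx": 0,"wy": 0,"wz": 0,"grip": 0.55},{"tx": 0,"ty": 0,"tz": 0.06,"wx": 0,"wy": 0,"wz": 0,"grip": 0.55},{"tx": 0,"ty": 0,"tz": 0,"wx": 0,"wy": 0,"wz": 0,"grip": 0.55}]}}

```text
clock: 44.45
eef_pos: [0.4383, 0.4225, 0.0252]
tcp_rot: [-3.133, 0.208, -0.002]
ft_force: [0.1, 0.1, 0.3]
finger_gap: 0.048
gripper_force: 0.0
```

>>> {"fn": "servo_tool", "kwargs": {"series": [{"tx": 0,"ty": 0,"tz": 0,"wx": 0,"wy": 0,"wz": 0,"grip": 0},{"tx": 0,"ty": 0,"tz": 0,"wx": 0,"wy": 0,"wz": 0,"grip": 0},{"tx": 0,"ty": 0,"tz": 0,"wx": 0,"wy": 0,"wz": 0,"grip": 0},{"tx": 0,"ty": 0,"tz": 0,"wx": 0,"wy": 0,"wz": 0,"grip": 0},{"tx": 0,"ty": 0,"tz": 0,"wx": 0,"wy": 0,"wz": 0,"grip": 0},{"tx": 0,"ty": 0,"tz": 0,"wx": 0,"wy": 0,"wz": 0,"grip": 0}], "force": 58}}

```text
clock: 45.05
eef_pos: [0.4379, 0.4214, 0.0248]
tcp_rot: [3.134, -0.208, 0.0]
ft_force: [-1.5, -2.7, 5.6]
finger_gap: 0.0252
gripper_force: 58.0
```

>>> {"fn": "servo_tool", "kwargs": {"series": [{"tx": 0,"ty": 0,"tz": -0.2,"wx": 0,"wy": 0,"wz": 0,"grip": 0},{"tx": 0,"ty": 0,"tz": -0.5,"wx": 0,"wy": 0,"wz": 0,"grip": 0},{"tx": 0,"ty": 0,"tz": -0.7,"wx": 0,"wy": 0,"wz": 0,"grip": 0},{"tx": 0,"ty": 0,"tz": -0.8,"wx": 0,"wy": 0,"wz": 0,"grip": 0},{"tx": 0,"ty": 0,"tz": -0.8,"wx": 0,"wy": 0,"wz": 0,"grip": 0},{"tx": 0,"ty": 0,"tz": -0.4,"wx": 0,"wy": 0,"wz": 0,"grip": 0},{"tx": 0,"ty": 0.4,"tz": 0,"wx": 0,"wy": 0,"wz": 0,"grip": 0},{"tx": 0,"ty": 0.7,"tz": 0,"wx": 0,"wy": 0,"wz": 0,"grip": 0},{"tx": 0.2,"ty": 0.8,"tz": 0,"wx": 0,"wy": 0,"wz": -0.27,"grip": 0},{"tx": 0.2,"ty": 0.8,"tz": 0,"wx": 0,"wy": 0,"wz": -0.27,"grip": 0}]}}

```text
clock: 46.05
eef_pos: [0.4416, 0.3108, 0.1584]
tcp_rot: [3.131, 0.227, -0.005]
ft_force: [0.3, 0.1, -3.0]
finger_gap: 0.0252
gripper_force: 58.0
```

Run:
```python
from h import *
a=.137; plan(.5432+.024*np.cos(a),-.3455+.024*np.sin(a),.16,a)
```

```text
t 46.05 pos [0.4416 0.3108 0.1584] psi 0.145 d [ 7.500e-01  1.661e+01 -1.000e-02] d in target frame [ 0.88 16.6  -0.04] w [0.004 0.007 0.015] gap 0.0252 F [ 0.3  0.1 -3. ]
```

>>> {"fn": "servo_tool", "kwargs": {"series": [{"tx": 0.05,"ty": 0.9,"tz": 0,"wx": 0,"wy": 0,"wz": 0.015,"grip": 0},{"tx": 0.05,"ty": 0.9,"tz": 0,"wx": 0,"wy": 0,"wz": 0,"grip": 0},{"tx": 0.05,"ty": 0.9,"tz": 0,"wx": 0,"wy": 0,"wz": 0,"grip": 0},{"tx": 0.05,"ty": 0.9,"tz": 0,"wx": 0,"wy": 0,"wz": 0,"grip": 0},{"tx": 0.05,"ty": 0.9,"tz": 0,"wx": 0,"wy": 0,"wz": 0,"grip": 0},{"tx": 0.05,"ty": 0.9,"tz": 0,"wx": 0,"wy": 0,"wz": 0,"grip": 0},{"tx": 0.05,"ty": 0.9,"tz": 0,"wx": 0,"wy": 0,"wz": 0,"grip": 0},{"tx": 0.05,"ty": 0.9,"tz": 0,"wx": 0,"wy": 0,"wz": 0,"grip": 0},{"tx": 0.05,"ty": 0.9,"tz": 0,"wx": 0,"wy": 0,"wz": 0,"grip": 0},{"tx": 0.05,"ty": 0.9,"tz": 0,"wx": 0,"wy": 0,"wz": 0,"grip": 0}]}}

```text
clock: 47.05
eef_pos: [0.5085, -0.0428, 0.1587]
tcp_rot: [-3.135, -0.203, 0.005]
ft_force: [1.0, 0.9, -3.3]
finger_gap: 0.0253
gripper_force: 58.0
```

>>> {"fn": "servo_tool", "kwargs": {"series": [{"tx": 0.05,"ty": 0.9,"tz": 0,"wx": 0,"wy": 0,"wz": 0,"grip": 0},{"tx": 0.05,"ty": 0.9,"tz": 0,"wx": 0,"wy": 0,"wz": 0,"grip": 0},{"tx": 0.05,"ty": 0.9,"tz": 0,"wx": 0,"wy": 0,"wz": 0,"grip": 0},{"tx": 0.05,"ty": 0.9,"tz": 0,"wx": 0,"wy": 0,"wz": 0,"grip": 0},{"tx": 0.05,"ty": 0.9,"tz": 0,"wx": 0,"wy": 0,"wz": 0,"grip": 0},{"tx": 0.05,"ty": 0.9,"tz": 0,"wx": 0,"wy": 0,"wz": 0,"grip": 0},{"tx": 0,"ty": 0.9,"tz": 0,"wx": 0,"wy": 0,"wz": 0,"grip": 0},{"tx": 0,"ty": 0.6,"tz": 0,"wx": 0,"wy": 0,"wz": 0,"grip": 0},{"tx": 0,"ty": 0,"tz": 0,"wx": 0,"wy": 0,"wz": 0,"grip": 0},{"tx": 0,"ty": 0,"tz": 0,"wx": 0,"wy": 0,"wz": 0,"grip": 0}]}}

```text
clock: 48.05
eef_pos: [0.5563, -0.3128, 0.1584]
tcp_rot: [-3.133, -0.201, 0.005]
ft_force: [0.7, -0.1, -2.5]
finger_gap: 0.0254
gripper_force: 58.0
```

Run:
```python
from h import *
import pickle
a=.137; plan(.5432+.024*np.cos(a),-.3455+.024*np.sin(a),.029,a)
f=grab_frame('wrist'); pickle.dump(f,open('w9.pkl','wb')); g=grab_frame('side'); h=grab_frame('scene')
o=np.zeros((600,720,3),np.uint8); o[:400,:640]=f['color'][:,:,::-1]
o[400:,:320]=cv2.resize(g['color'][220:320,250:410,::-1],None,fx=2,fy=2);o[400:,320:]=cv2.resize(h['color'][170:270,140:340,::-1],None,fx=2,fy=2); cv2.imwrite('pics/z9.png',o)
```

```text
t 48.05 pos [ 0.5563 -0.3128  0.1584] psi 0.128 d [0.18 0.77 3.23] d in target frame [0.16 0.77 3.23] w [-0.005  0.006 -0.017] gap 0.0254 F [ 0.7 -0.1 -2.5]
```

View pics/z9.png

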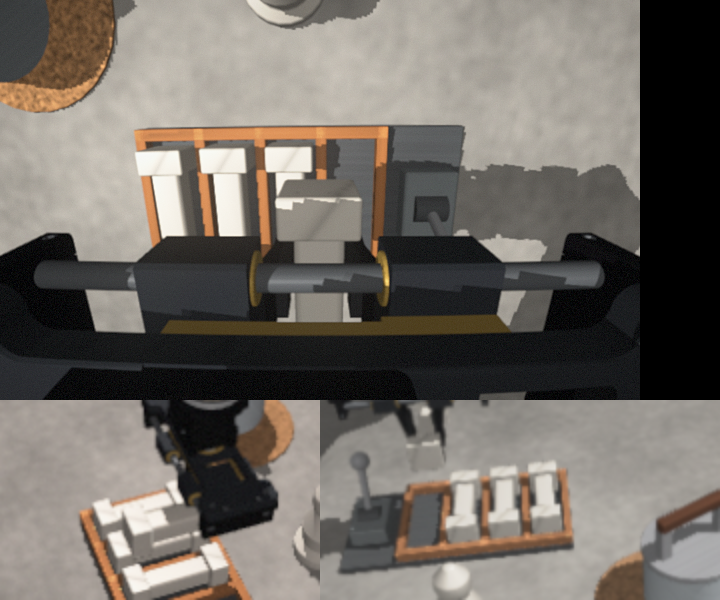

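Three pillars are home. The held pillar's far-block top face spans (278–360, 197–240), and I'll check its offset and pitch.

Run:
```python
from h import *
import pickle
f=pickle.load(open('w9.pkl','rb')); inhand(f,[(278,197),(360,197),(277,241),(360,239)],.0032)
s=monitor.read_state();R=Ro.from_rotvec(s['tcp_rot']).as_matrix(); 
for pitch in (0,.05,-.05):
  for e in (-.024,):
    X=[np.array([e+cx*np.cos(pitch)-(.02)*np.sin(pitch)*0, y, -.0032-.02+ (cx+.024*0)*np.sin(pitch)]) for cx in (.06,.038) for y in (-.02,.02)]
    print(pitch, w2px(f,[s['eef_pos']+R@x for x in X]).round(0).tolist())
```

```text
in tool xy [[0.0341, -0.0169], [0.034, 0.0197], [0.0128, -0.0182], [0.0137, 0.0204]] expect far x .060, near .038, y +-.020
0 [[271.0, 193.0], [361.0, 193.0], [273.0, 239.0], [359.0, 238.0]]
0.05 [[272.0, 191.0], [360.0, 191.0], [274.0, 237.0], [359.0, 237.0]]
-0.05 [[270.0, 195.0], [362.0, 195.0], [272.0, 240.0], [360.0, 240.0]]
```

>>> {"fn": "servo_tool", "kwargs": {"series": [{"tx": 0.06,"ty": 0.3,"tz": 0,"wx": 0,"wy": 0,"wz": -0.017,"grip": 0},{"tx": 0.06,"ty": 0.3,"tz": 0.3,"wx": 0,"wy": 0,"wz": 0,"grip": 0},{"tx": 0.04,"ty": 0.17,"tz": 0.5,"wx": 0,"wy": 0,"wz": 0,"grip": 0},{"tx": 0,"ty": 0,"tz": 0.6,"wx": 0,"wy": 0,"wz": 0,"grip": 0},{"tx": 0,"ty": 0,"tz": 0.5,"wx": 0,"wy": 0,"wz": 0,"grip": 0},{"tx": 0,"ty": 0,"tz": 0.3,"wx": 0,"wy": 0,"wz": 0,"grip": 0},{"tx": 0,"ty": 0,"tz": 0,"wx": 0,"wy": 0,"wz": 0,"grip": 0},{"tx": 0,"ty": 0,"tz": 0,"wx": 0,"wy": 0,"wz": 0,"grip": 0}]}}

```text
clock: 49.0
eef_pos: [0.5693, -0.3431, 0.0725]
tcp_rot: [3.133, 0.218, 0.001]
ft_force: [-0.2, 0.5, -3.0]
finger_gap: 0.0256
gripper_force: 58.0
```

Run:
```python
from h import *
a=.137; plan(.5432+.024*np.cos(a),-.3455+.024*np.sin(a),.029,a)
```

```text
t 49.0 pos [ 0.5693 -0.3431  0.0725] psi 0.139 d [-0.05 -0.03  1.09] d in target frame [-0.05 -0.03  1.09] w [ 0.001 -0.001  0.003] gap 0.0256 F [-0.2  0.5 -3. ]
```

>>> {"fn": "servo_tool", "kwargs": {"series": [{"tx": -0.04,"ty": -0.02,"tz": 0.2,"wx": 0,"wy": 0,"wz": 0,"grip": 0},{"tx": 0,"ty": 0,"tz": 0.25,"wx": 0,"wy": 0,"wz": 0,"grip": 0},{"tx": 0,"ty": 0,"tz": 0.2,"wx": 0,"wy": 0,"wz": 0,"grip": 0},{"tx": 0,"ty": 0,"tz": 0.15,"wx": 0,"wy": 0,"wz": 0,"grip": 0},{"tx": 0,"ty": 0,"tz": 0.12,"wx": 0,"wy": 0,"wz": 0,"grip": 0},{"tx": 0,"ty": 0,"tz": 0.1,"wx": 0,"wy": 0,"wz": 0,"grip": 0},{"tx": 0,"ty": 0,"tz": 0.06,"wx": 0,"wy": 0,"wz": 0,"grip": 0},{"tx": 0,"ty": 0,"tz": 0,"wx": 0,"wy": 0,"wz": 0,"grip": 0}]}}

```text
clock: 49.8
eef_pos: [0.5673, -0.3421, 0.0291]
tcp_rot: [3.134, 0.218, 0.0]
ft_force: [-0.4, -0.2, -2.5]
finger_gap: 0.0252
gripper_force: 58.0
```

>>> {"fn": "servo_tool", "kwargs": {"series": [{"tx": 0,"ty": 0,"tz": 0.01,"wx": 0,"wy": 0,"wz": 0,"grip": 0.42},{"tx": 0,"ty": 0,"tz": 0,"wx": 0,"wy": 0,"wz": 0,"grip": 0.42},{"tx": 0,"ty": 0,"tz": 0,"wx": 0,"wy": 0,"wz": 0,"grip": 0.42},{"tx": 0,"ty": 0,"tz": -0.3,"wx": 0,"wy": 0,"wz": 0,"grip": 0.42},{"tx": 0,"ty": 0,"tz": -0.8,"wx": 0,"wy": 0,"wz": 0,"grip": 0.42},{"tx": 0,"ty": 0,"tz": -1,"wx": 0,"wy": 0,"wz": 0,"grip": 0.42},{"tx": 0,"ty": 0,"tz": -1,"wx": 0,"wy": 0,"wz": 0,"grip": 0},{"tx": -0.4,"ty": -0.4,"tz": -1,"wx": 0,"wy": 0,"wz": 0,"grip": 0},{"tx": -0.5,"ty": -0.6,"tz": -1,"wx": 0,"wy": 0,"wz": 0,"grip": 0},{"tx": -0.5,"ty": -0.6,"tz": -1,"wx": 0,"wy": 0,"wz": 0,"grip": 0}]}}

```text
clock: 50.8
eef_pos: [0.5026, -0.2866, 0.2741]
tcp_rot: [3.133, 0.217, 0.002]
ft_force: [1.3, 0.5, 1.3]
finger_gap: 0.0127
gripper_force: 0.0
```

>>> {"fn": "servo_tool", "kwargs": {"series": [{"tx": -0.5,"ty": -0.6,"tz": -1,"wx": 0,"wy": 0,"wz": 0,"grip": 0},{"tx": -0.5,"ty": -0.6,"tz": -0.8,"wx": 0,"wy": 0,"wz": 0,"grip": 0},{"tx": -0.5,"ty": -0.6,"tz": 0,"wx": 0,"wy": 0,"wz": 0,"grip": 0},{"tx": 0,"ty": 0,"tz": 0,"wx": 0,"wy": 0,"wz": 0,"grip": 0},{"tx": 0,"ty": 0,"tz": 0,"wx": 0,"wy": 0,"wz": 0,"grip": 0}]}}

```text
clock: 51.3
eef_pos: [0.4342, -0.2242, 0.3441]
tcp_rot: [3.133, 0.218, 0.004]
ft_force: [0.3, -0.2, -1.1]
finger_gap: 0.0001
gripper_force: 0.0
```

Run:
```python
from h import *
import pickle
from pilfit import fit
from scipy.optimize import least_squares
plan(.51,-.42,.2,.137)
f=grab_frame('wrist'); sc=grab_frame('scene'); sd=grab_frame('side'); pickle.dump((f,sc,sd),open('w10.pkl','wb'))
b=np.array([.532,-.2617]);a=.137;v=np.array([-np.sin(a),np.cos(a)])
for k in range(4):
    p=b+(.084-.056*k)*v; r=fit(f,(p[0],p[1],a),.032); d=r[0][:2]-p; print(k,'dx,dy',(np.array([[np.cos(a),np.sin(a)],v])@d*1000).round(1),r)
o=np.zeros((600,800,3),np.uint8); o[:400,:640]=f['color'][:,:,::-1]
o[400:,:400]=cv2.resize(sd['color'][215:315,280:480,::-1],None,fx=2,fy=2);o[400:,400:]=cv2.resize(sc['color'][190:290,150:350,::-1],None,fx=2,fy=2); cv2.imwrite('pics/z10.png',o)
```

```text
t 51.3 pos [ 0.4342 -0.2242  0.3441] psi 0.139 d [1.19 5.11 3.61] d in target frame [1.21 5.11 3.6 ] w [ 0.001 -0.005  0.004] gap 0.0001 F [ 0.3 -0.2 -1.1]
0 dx,dy [-1.7  0.3] (array([ 0.5188, -0.1784,  0.1382]), np.float64(116.9), np.float64(2352.0))
1 dx,dy [-1.3  0.9] (array([ 0.5268, -0.2332,  0.1379]), np.float64(189.3), np.float64(2381.0))
2 dx,dy [-0.4  0.5] (array([ 0.5354, -0.289 ,  0.1357]), np.float64(225.6), np.float64(2569.0))
3 dx,dy [-0.8  0.7] (array([ 0.5426, -0.3443,  0.138 ]), np.float64(437.7), np.float64(2901.0))
```

View pics/z10.png

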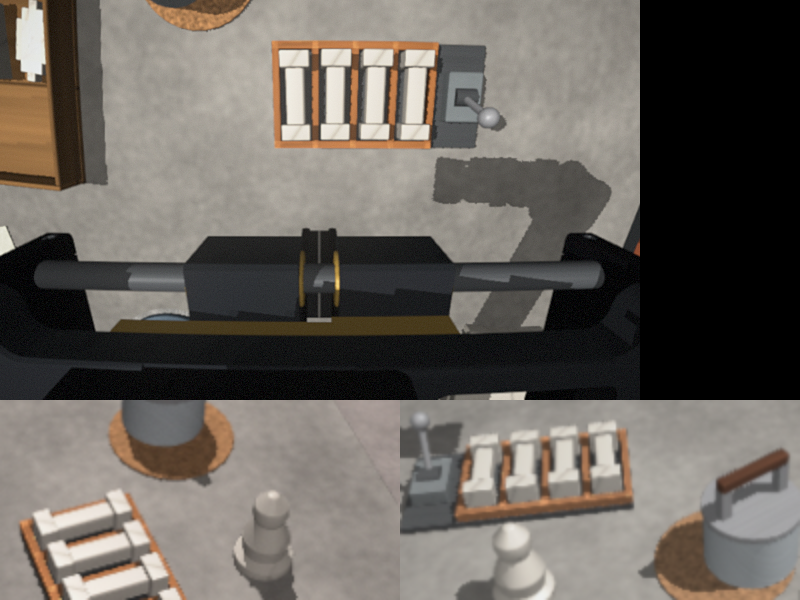

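All four pillars lie in their pockets, with the lever knob at (488,118). However, the can looks displaced on the mat, so I'll measure it numerically.

```bash
cat > canfit.py <<'E'
from h import *
from scipy.optimize import minimize
T=np.linspace(0,2*np.pi,60,endpoint=False)
def circ(x,y,r,z): return np.c_[x+r*np.cos(T),y+r*np.sin(T),np.full(60,z)]
def fill(m,f,P,v,K=4): cv2.fillConvexPoly(m,cv2.convexHull(((w2px(f,P)+.5)*K).round().astype(np.int32)),v)
def mm(f,mat,can):
    m=np.zeros((1600,2560),np.uint8); fill(m,f,circ(*mat,.09,.004),255)
    if can is not None: fill(m,f,np.r_[circ(*can,.062,.004),circ(*can,.062,.094)],0)
    return cv2.resize(m,(640,400),interpolation=cv2.INTER_AREA)/255.
def omask(f,mat):
    h=cv2.cvtColor(f['color'],cv2.COLOR_RGB2HSV); o=((h[...,0]<20)&(h[...,1]>90)&(h[...,2]>60)).astype(float)
    return o*(cv2.dilate((mm(f,mat,None)>0).astype(np.uint8),np.ones((5,5))))
def fitcan(f,mat0,can0,usecan=True):
    o=omask(f,mat0)
    L=lambda p:((mm(f,p[:2],p[2:] if usecan else None)-o)**2).sum()
    p0=np.r_[mat0,can0] if usecan else np.array(mat0); s=[p0]+[p0+.012*e for e in np.eye(len(p0))]
    r=minimize(L,p0,method='Nelder-Mead',options=dict(initial_simplex=s,xatol=1e-4,maxiter=250)); return r.x.round(4),round(r.fun,1),o.sum()
E
python3 - <<'E'
from canfit import *
import pickle
f,sc,sd=pickle.load(open('w10.pkl','rb')); 
for n,g in (('scene',sc),('side',sd)):
    for c in ((.684,-.014),(.684,.02),(.66,.01)): print(n,c,fitcan(g,(.683,-.014),c))
hb=px2w(sc,[(310,232),(343.5,217.5)],.15); print('handle scene',hb.round(4).tolist(),hb.mean(0))
for n,fr in (('scene',sc),('side',sd)):
    h=cv2.cvtColor(fr['color'],cv2.COLOR_RGB2HSV); m=((h[...,0]<20)&(h[...,1]>110)&(h[...,2]<120)).astype(np.uint8)
    k=np.zeros_like(m); q=w2px(fr,[(.684,0,.14)])[0].astype(int); k[q[1]-30:q[1]+30,q[0]-45:q[0]+45]=1; m*=k
    nn,l,st,ce=cv2.connectedComponentsWithStats(m); i=1+st[1:,4].argmax(); print(n,st[i],px2w(fr,[ce[i]],.142).round(4))
E
```

```text
scene (0.684, -0.014) (array([ 0.6851, -0.0123,  0.6789,  0.0198]), np.float64(55.1), np.float64(1335.0))
scene (0.684, 0.02) (array([ 0.685 , -0.0121,  0.6791,  0.0198]), np.float64(54.9), np.float64(1335.0))
scene (0.66, 0.01) (array([ 0.685 , -0.0126,  0.6795,  0.0198]), np.float64(56.2), np.float64(1335.0))
side (0.684, -0.014) (array([ 0.682 , -0.0171,  0.679 ,  0.0207]), np.float64(49.1), np.float64(1176.0))
side (0.684, 0.02) (array([ 0.682 , -0.017 ,  0.679 ,  0.0206]), np.float64(48.4), np.float64(1176.0))
side (0.66, 0.01) (array([ 0.6823, -0.0172,  0.6793,  0.0206]), np.float64(48.7), np.float64(1176.0))
handle scene [[0.7136, -0.0183, 0.15], [0.6657, 0.0609, 0.15]] [0.68969022 0.02128757 0.15      ]
scene [309 216  34  20 210] [[0.6825 0.0179 0.142 ]]
side [321 160  15  38 337] [[0.5866 0.0555 0.142 ]]
```

>>> {"fn": "servo_tool", "kwargs": {"series": [{"tx": 0,"ty": 0,"tz": 0,"wx": 0,"wy": 0,"wz": 0.28,"grip": 1},{"tx": 0,"ty": 0,"tz": 0,"wx": 0,"wy": 0,"wz": 0.28,"grip": 1},{"tx": 0,"ty": 0,"tz": 0,"wx": 0,"wy": 0,"wz": 0.28,"grip": 1},{"tx": 0,"ty": 0,"tz": 0,"wx": 0,"wy": 0,"wz": 0.28,"grip": 1},{"tx": 0,"ty": 0,"tz": 0,"wx": 0,"wy": 0,"wz": 0.28,"grip": 1},{"tx": 0,"ty": 0,"tz": 0,"wx": 0,"wy": 0,"wz": 0.28,"grip": 1},{"tx": 0,"ty": 0,"tz": 0,"wx": 0,"wy": 0,"wz": 0.28,"grip": 1},{"tx": 0,"ty": 0,"tz": 0,"wx": 0,"wy": 0,"wz": 0.28,"grip": 1},{"tx": 0,"ty": 0,"tz": 0,"wx": 0,"wy": 0,"wz": 0.03,"grip": 1},{"tx": 0,"ty": 0,"tz": 0,"wx": 0,"wy": 0,"wz": 0,"grip": 1}]}}

```text
clock: 52.45
eef_pos: [0.4347, -0.2246, 0.3424]
tcp_rot: [2.761, -1.498, -0.001]
ft_force: [-0.8, 0.4, 0.6]
finger_gap: 0.0725
gripper_force: 0.0
```

Run:
```python
from h import *
plan(.680,.0202,.126,-1.0);print(monitor.read_state()['joint_positions'].round(2))
```

```text
t 52.45 pos [ 0.4347 -0.2246  0.3424] psi -0.994 d [-1.78 -8.48  5.4 ] d in target frame [-1.84 -8.47  5.41] w [0.002 0.001 0.012] gap 0.0725 F [-0.8  0.4  0.6]
[ 0.08  0.06  0.33  1.8  -0.02  1.28 -2.15]
```

>>> {"fn": "servo_tool", "kwargs": {"series": [{"tx": -0.18,"ty": -0.85,"tz": 0.2,"wx": 0,"wy": 0,"wz": 0,"grip": 1},{"tx": -0.18,"ty": -0.85,"tz": 0.3,"wx": 0,"wy": 0,"wz": 0,"grip": 1},{"tx": -0.18,"ty": -0.85,"tz": 0.3,"wx": 0,"wy": 0,"wz": 0,"grip": 1},{"tx": -0.18,"ty": -0.85,"tz": 0.3,"wx": 0,"wy": 0,"wz": 0,"grip": 1},{"tx": -0.18,"ty": -0.85,"tz": 0.3,"wx": 0,"wy": 0,"wz": 0,"grip": 1},{"tx": -0.18,"ty": -0.85,"tz": 0.3,"wx": 0,"wy": 0,"wz": 0,"grip": 1},{"tx": -0.18,"ty": -0.85,"tz": 0.3,"wx": 0,"wy": 0,"wz": 0,"grip": 1},{"tx": -0.18,"ty": -0.85,"tz": 0.3,"wx": 0,"wy": 0,"wz": 0,"grip": 1},{"tx": -0.18,"ty": -0.85,"tz": 0.3,"wx": 0,"wy": 0,"wz": 0,"grip": 1},{"tx": -0.18,"ty": -0.7,"tz": 0,"wx": 0,"wy": 0,"wz": 0,"grip": 1}]}}

```text
clock: 53.45
eef_pos: [0.676, 0.0194, 0.2359]
tcp_rot: [2.761, -1.495, -0.006]
ft_force: [-0.0, -0.1, 0.3]
finger_gap: 0.0871
gripper_force: 0.0
```

>>> {"fn": "servo_tool", "kwargs": {"series": [{"tx": 0,"ty": 0,"tz": 0,"wx": 0,"wy": 0,"wz": 0,"grip": 1},{"tx": 0,"ty": 0,"tz": 0,"wx": 0,"wy": 0,"wz": 0,"grip": 1}]}}

```text
clock: 53.65
eef_pos: [0.6758, 0.018, 0.238]
tcp_rot: [2.761, -1.497, -0.001]
ft_force: [-1.3, -0.6, 1.0]
finger_gap: 0.0869
gripper_force: 0.0
```

Run:
```python
from h import *
from canfit import *
plan(.680,.0202,.126,-1.0)
g=grab_frame('side'); print(fitcan(g,(.683,-.015),(.679,.02)))
```

```text
t 53.65 pos [0.6758 0.018  0.238 ] psi -0.994 d [ 0.01 -0.12  2.8 ] d in target frame [ 0.01 -0.12  2.8 ] w [0.003 0.    0.013] gap 0.0869 F [-1.3 -0.6  1. ]
(array([ 0.6821, -0.0171,  0.6804,  0.0203]), np.float64(48.0), np.float64(1178.0))
```

>>> {"fn": "servo_tool", "kwargs": {"series": [{"tx": 0,"ty": -0.12,"tz": 0.4,"wx": 0,"wy": 0,"wz": 0,"grip": 1},{"tx": 0,"ty": 0,"tz": 0.7,"wx": 0,"wy": 0,"wz": 0,"grip": 1},{"tx": 0,"ty": 0,"tz": 0.7,"wx": 0,"wy": 0,"wz": 0,"grip": 1},{"tx": 0,"ty": 0,"tz": 0.6,"wx": 0,"wy": 0,"wz": 0,"grip": 1},{"tx": 0,"ty": 0,"tz": 0.3,"wx": 0,"wy": 0,"wz": 0,"grip": 1},{"tx": 0,"ty": 0,"tz": 0.1,"wx": 0,"wy": 0,"wz": 0,"grip": 1},{"tx": 0,"ty": 0,"tz": 0,"wx": 0,"wy": 0,"wz": 0,"grip": 1}]}}

```text
clock: 54.4
eef_pos: [0.6798, 0.0199, 0.1269]
tcp_rot: [2.759, -1.502, 0.0]
ft_force: [-0.7, 1.1, 0.2]
finger_gap: 0.0873
gripper_force: 0.0
```

>>> {"fn": "servo_tool", "kwargs": {"series": [{"tx": 0,"ty": 0,"tz": 0,"wx": 0,"wy": 0,"wz": 0,"grip": 0},{"tx": 0,"ty": 0,"tz": 0,"wx": 0,"wy": 0,"wz": 0,"grip": 0},{"tx": 0,"ty": 0,"tz": 0,"wx": 0,"wy": 0,"wz": 0,"grip": 0},{"tx": 0,"ty": 0,"tz": 0,"wx": 0,"wy": 0,"wz": 0,"grip": 0},{"tx": 0,"ty": 0,"tz": 0,"wx": 0,"wy": 0,"wz": 0,"grip": 0},{"tx": 0,"ty": 0,"tz": 0,"wx": 0,"wy": 0,"wz": 0,"grip": 0},{"tx": 0,"ty": 0,"tz": 0,"wx": 0,"wy": 0,"wz": 0,"grip": 0},{"tx": 0,"ty": 0,"tz": 0,"wx": 0,"wy": 0,"wz": 0,"grip": 0},{"tx": 0,"ty": 0,"tz": 0,"wx": 0,"wy": 0,"wz": 0,"grip": 0},{"tx": 0,"ty": 0,"tz": 0,"wx": 0,"wy": 0,"wz": 0,"grip": 0}], "force": 55}}

```text
clock: 55.4
eef_pos: [0.679, 0.0197, 0.1268]
tcp_rot: [2.758, -1.5, -0.002]
ft_force: [-0.1, -0.3, -3.6]
finger_gap: 0.0156
gripper_force: 54.9
```

Gripped (15.6 mm). Lift, shift and lower.

>>> {"fn": "servo_tool", "kwargs": {"series": [{"tx": 0,"ty": 0,"tz": -0.2,"wx": 0,"wy": 0,"wz": 0,"grip": 0},{"tx": 0,"ty": 0,"tz": -0.4,"wx": 0,"wy": 0,"wz": 0,"grip": 0},{"tx": 0.2,"ty": 0.1,"tz": 0,"wx": 0,"wy": 0,"wz": 0,"grip": 0},{"tx": 0.3,"ty": 0.15,"tz": 0,"wx": 0,"wy": 0,"wz": 0,"grip": 0},{"tx": 0.28,"ty": 0.15,"tz": 0,"wx": 0,"wy": 0,"wz": 0,"grip": 0},{"tx": 0,"ty": 0,"tz": 0,"wx": 0,"wy": 0,"wz": 0,"grip": 0},{"tx": 0,"ty": 0,"tz": 0.3,"wx": 0,"wy": 0,"wz": 0,"grip": 0},{"tx": 0,"ty": 0,"tz": 0.2,"wx": 0,"wy": 0,"wz": 0,"grip": 0},{"tx": 0,"ty": 0,"tz": 0,"wx": 0,"wy": 0,"wz": 0,"grip": 0},{"tx": 0,"ty": 0,"tz": 0,"wx": 0,"wy": 0,"wz": 0,"grip": 0}]}}

```text
clock: 56.4
eef_pos: [0.6829, -0.0137, 0.13]
tcp_rot: [2.76, -1.499, -0.002]
ft_force: [0.1, -1.2, -5.5]
finger_gap: 0.0154
gripper_force: 54.8
```

Run:
```python
from h import *
plan(.683,-.015,.1268,-1.0)
```

```text
t 56.4 pos [ 0.6829 -0.0137  0.13  ] psi -0.995 d [0.03 0.02 0.08] d in target frame [0.03 0.02 0.08] w [0.002 0.002 0.01 ] gap 0.0154 F [ 0.1 -1.2 -5.5]
```

>>> {"fn": "servo_tool", "kwargs": {"series": [{"tx": 0,"ty": 0,"tz": 0.05,"wx": 0,"wy": 0,"wz": 0,"grip": 0},{"tx": 0,"ty": 0,"tz": 0.03,"wx": 0,"wy": 0,"wz": 0,"grip": 0},{"tx": 0,"ty": 0,"tz": 0,"wx": 0,"wy": 0,"wz": 0,"grip": 0},{"tx": 0,"ty": 0,"tz": 0,"wx": 0,"wy": 0,"wz": 0,"grip": 0.3},{"tx": 0,"ty": 0,"tz": 0,"wx": 0,"wy": 0,"wz": 0,"grip": 0.7},{"tx": 0,"ty": 0,"tz": 0,"wx": 0,"wy": 0,"wz": 0,"grip": 1},{"tx": 0,"ty": 0,"tz": 0,"wx": 0,"wy": 0,"wz": 0,"grip": 1},{"tx": 0,"ty": 0,"tz": 0,"wx": 0,"wy": 0,"wz": 0,"grip": 1},{"tx": 0,"ty": 0,"tz": 0,"wx": 0,"wy": 0,"wz": 0,"grip": 1},{"tx": 0,"ty": 0,"tz": 0,"wx": 0,"wy": 0,"wz": 0,"grip": 1}]}}

```text
clock: 57.4
eef_pos: [0.6833, -0.0145, 0.1278]
tcp_rot: [-2.76, 1.501, -0.0]
ft_force: [-0.4, -0.3, -0.7]
finger_gap: 0.0633
gripper_force: 0.0
```

>>> {"fn": "servo_tool", "kwargs": {"series": [{"tx": 0,"ty": 0,"tz": -0.5,"wx": 0,"wy": 0,"wz": 0,"grip": 1},{"tx": 0,"ty": 0,"tz": -1,"wx": 0,"wy": 0,"wz": 0,"grip": 1},{"tx": 0,"ty": 0,"tz": -1,"wx": 0,"wy": 0,"wz": 0,"grip": 1},{"tx": 0,"ty": 0,"tz": -0.5,"wx": 0,"wy": 0,"wz": -0.28,"grip": 0},{"tx": 0,"ty": 0,"tz": 0,"wx": 0,"wy": 0,"wz": -0.28,"grip": 0},{"tx": 0,"ty": 0,"tz": 0,"wx": 0,"wy": 0,"wz": -0.28,"grip": 0},{"tx": 0,"ty": 0,"tz": 0,"wx": 0,"wy": 0,"wz": -0.28,"grip": 0},{"tx": 0,"ty": 0,"tz": 0,"wx": 0,"wy": 0,"wz": -0.28,"grip": 0},{"tx": 0,"ty": 0,"tz": 0,"wx": 0,"wy": 0,"wz": -0.28,"grip": 0},{"tx": 0,"ty": 0,"tz": 0,"wx": 0,"wy": 0,"wz": -0.28,"grip": 0}]}}

```text
clock: 58.4
eef_pos: [0.6832, -0.0146, 0.2477]
tcp_rot: [3.142, -0.016, -0.0]
ft_force: [0.3, -0.1, -0.0]
finger_gap: 0.0388
gripper_force: 0.0
```

Run:
```python
from h import *
from canfit import *
plan(.46,-.43,.25,.137)
print(monitor.read_state()['joint_positions'].round(2))
for n in('side','scene'): print(fitcan(grab_frame(n),(.683,-.015),(.683,-.01)))
```

```text
t 58.4 pos [ 0.6832 -0.0146  0.2477] psi -0.01 d [-5.47 10.44 -0.06] d in target frame [-6.95  9.53 -0.06] w [ 0.     0.    -0.295] gap 0.0388 F [ 0.3 -0.1 -0. ]
[-0.03  0.46 -0.02  1.48  0.01  1.2  -1.63]
(array([ 0.6824, -0.0169,  0.6841, -0.0131]), np.float64(60.2), np.float64(829.0))
(array([ 0.6845, -0.0136,  0.6835, -0.0149]), np.float64(86.7), np.float64(1066.0))
```

>>> {"fn": "servo_tool", "kwargs": {"series": [{"tx": -0.5,"ty": 1,"tz": 0,"wx": 0,"wy": 0,"wz": 0,"grip": 0},{"tx": -0.5,"ty": 1,"tz": 0,"wx": 0,"wy": 0,"wz": 0,"grip": 0},{"tx": -0.5,"ty": 1,"tz": 0,"wx": 0,"wy": 0,"wz": 0,"grip": 0},{"tx": -0.5,"ty": 1,"tz": 0,"wx": 0,"wy": 0,"wz": 0,"grip": 0},{"tx": -0.5,"ty": 1,"tz": 0,"wx": 0,"wy": 0,"wz": 0,"grip": 0},{"tx": -0.5,"ty": 1,"tz": 0,"wx": 0,"wy": 0,"wz": 0,"grip": 0},{"tx": -0.5,"ty": 1,"tz": 0,"wx": 0,"wy": 0,"wz": 0,"grip": 0},{"tx": -0.5,"ty": 1,"tz": 0,"wx": 0,"wy": 0,"wz": 0,"grip": 0},{"tx": -0.5,"ty": 1,"tz": 0,"wx": 0,"wy": 0,"wz": 0,"grip": 0},{"tx": -0.5,"ty": 0.8,"tz": 0,"wx": 0,"wy": 0,"wz": -0.28,"grip": 0}]}}

```text
clock: 59.5
eef_pos: [0.4754, -0.4058, 0.2478]
tcp_rot: [3.135, 0.191, -0.0]
ft_force: [0.7, 0.7, 1.0]
finger_gap: 0.0006
gripper_force: 0.0
```

>>> {"fn": "servo_tool", "kwargs": {"series": [{"tx": 0,"ty": 0,"tz": 0,"wx": 0,"wy": 0,"wz": 0,"grip": 0},{"tx": 0,"ty": 0,"tz": 0,"wx": 0,"wy": 0,"wz": 0,"grip": 0},{"tx": 0,"ty": 0,"tz": 0,"wx": 0,"wy": 0,"wz": 0,"grip": 0}]}}

```text
clock: 59.8
eef_pos: [0.4781, -0.4018, 0.2477]
tcp_rot: [-3.135, -0.195, -0.001]
ft_force: [0.6, 1.4, -0.1]
finger_gap: 0.0004
gripper_force: 0.0
```

Run:
```python
from h import *
plan(.4694,-.4301,.085,.137)
```

```text
t 59.8 pos [ 0.4781 -0.4018  0.2477] psi 0.124 d [-0.31  0.68  4.07] d in target frame [-0.31  0.67  4.07] w [-0.002 -0.002 -0.026] gap 0.0004 F [ 0.6  1.4 -0.1]
```

>>> {"fn": "servo_tool", "kwargs": {"series": [{"tx": -0.31,"ty": 0.67,"tz": 0,"wx": 0,"wy": 0,"wz": -0.026,"grip": 0},{"tx": 0,"ty": 0,"tz": 0.8,"wx": 0,"wy": 0,"wz": 0,"grip": 0},{"tx": 0,"ty": 0,"tz": 0.9,"wx": 0,"wy": 0,"wz": 0,"grip": 0},{"tx": 0,"ty": 0,"tz": 0.9,"wx": 0,"wy": 0,"wz": 0,"grip": 0},{"tx": 0,"ty": 0,"tz": 0.9,"wx": 0,"wy": 0,"wz": 0,"grip": 0},{"tx": 0,"ty": 0,"tz": 0.5,"wx": 0,"wy": 0,"wz": 0,"grip": 0},{"tx": 0,"ty": 0,"tz": 0,"wx": 0,"wy": 0,"wz": 0,"grip": 0},{"tx": 0,"ty": 0,"tz": 0,"wx": 0,"wy": 0,"wz": 0,"grip": 0}]}}

```text
clock: 60.6
eef_pos: [0.4694, -0.4304, 0.0881]
tcp_rot: [-3.134, -0.217, -0.001]
ft_force: [-0.3, -0.4, -1.2]
finger_gap: 0.0005
gripper_force: 0.0
```

>>> {"fn": "servo_tool", "kwargs": {"series": [{"tx": 0.3,"ty": 0,"tz": 0,"wx": 0,"wy": 0,"wz": 0,"grip": 0},{"tx": 0.3,"ty": 0,"tz": 0,"wx": 0,"wy": 0,"wz": 0,"grip": 0},{"tx": 0.3,"ty": 0,"tz": 0,"wx": 0,"wy": 0,"wz": 0,"grip": 0},{"tx": 0.3,"ty": 0,"tz": 0,"wx": 0,"wy": 0,"wz": 0,"grip": 0},{"tx": 0.3,"ty": 0,"tz": 0,"wx": 0,"wy": 0,"wz": 0,"grip": 0},{"tx": 0.3,"ty": 0,"tz": 0,"wx": 0,"wy": 0,"wz": 0,"grip": 0}]}}

```text
clock: 61.2
eef_pos: [0.5404, -0.4212, 0.0877]
tcp_rot: [-3.134, -0.215, -0.0]
ft_force: [-1.2, 0.1, 0.7]
finger_gap: 0.0008
gripper_force: 0.5
```

Run:
```python
from h import *
plan(.5536+.018*.9906,-.4185+.018*.1366,.085,.137)
```

```text
t 61.2 pos [ 0.5404 -0.4212  0.0877] psi 0.137 d [ 0.79 -0.02  0.07] d in target frame [ 0.79 -0.02  0.07] w [-0. -0. -0.] gap 0.0008 F [-1.2  0.1  0.7]
```

Now at x ≈ −13 mm in the bed frame; continue with small steps and watch the force.

>>> {"fn": "servo_tool", "kwargs": {"series": [{"tx": 0.2,"ty": 0,"tz": 0,"wx": 0,"wy": 0,"wz": 0,"grip": 0},{"tx": 0.2,"ty": 0,"tz": 0,"wx": 0,"wy": 0,"wz": 0,"grip": 0},{"tx": 0.2,"ty": 0,"tz": 0,"wx": 0,"wy": 0,"wz": 0,"grip": 0},{"tx": 0.1,"ty": 0,"tz": 0,"wx": 0,"wy": 0,"wz": 0,"grip": 0}]}}

```text
clock: 61.6
eef_pos: [0.5671, -0.4175, 0.0873]
tcp_rot: [-3.134, -0.215, 0.002]
ft_force: [-5.6, -0.7, 0.8]
finger_gap: 0.0003
gripper_force: 2.7
```

>>> {"fn": "servo_tool", "kwargs": {"series": [{"tx": 0.1,"ty": 0,"tz": 0,"wx": 0,"wy": 0,"wz": 0,"grip": 0},{"tx": 0.1,"ty": 0,"tz": 0,"wx": 0,"wy": 0,"wz": 0,"grip": 0}]}}

```text
clock: 61.8
eef_pos: [0.5677, -0.4176, 0.087]
tcp_rot: [-3.131, -0.211, 0.022]
ft_force: [-18.5, 2.8, 9.1]
finger_gap: 0.0006
gripper_force: 9.5
```

```bash
cat > lev.py <<'E'
from h import *
b=np.array([.532,-.262]);u=np.array([.9906,.1366]);v=np.array([-.1366,.9906])
s=monitor.read_state(); d=s['eef_pos'][:2]-b; print('tcp bed',d@u,d@v,s['ft_force'].round(1))
f=grab_frame('side'); g=grab_frame('scene'); import pickle; pickle.dump((f,g),open('lev.pkl','wb'))
def tip(t): # t lock value
    a=t-.5; return np.r_[b+.08*np.sin(a)*u-.157*v,.033+.08*np.cos(a)]
for t in (.17,.5,.8,1.0): print(t,w2px(f,[tip(t)]).round(0).tolist(),w2px(g,[tip(t)]).round(0).tolist())
def patch(fr,c,w,hh): 
    im=cv2.cvtColor(fr['color'],cv2.COLOR_RGB2GRAY); x,y=c; print(im[y-hh:y+hh:2,x-w:x+w:2])
E
python3 lev.py
```

```text
tcp bed 0.014078832212387036 -0.15901066834451963 [-18.5   2.8   9.1]
0.17 [[348.0, 334.0]] [[159.0, 200.0]]
0.5 [[360.0, 329.0]] [[157.0, 204.0]]
0.8 [[370.0, 327.0]] [[156.0, 211.0]]
1.0 [[377.0, 327.0]] [[155.0, 217.0]]
```

The stop is reached: 18 N at bed x = 14 mm, as the geometry predicts. Retreat and verify.

>>> {"fn": "servo_tool", "kwargs": {"series": [{"tx": -0.4,"ty": 0,"tz": 0,"wx": 0,"wy": 0,"wz": 0,"grip": 0},{"tx": -0.7,"ty": 0,"tz": 0,"wx": 0,"wy": 0,"wz": 0,"grip": 0},{"tx": -0.8,"ty": 0,"tz": -0.5,"wx": 0,"wy": 0,"wz": 0,"grip": 0},{"tx": -0.5,"ty": -0.5,"tz": -1,"wx": 0,"wy": 0,"wz": 0,"grip": 0},{"tx": 0,"ty": -0.5,"tz": -1,"wx": 0,"wy": 0,"wz": 0,"grip": 0},{"tx": 0,"ty": -0.5,"tz": -1,"wx": 0,"wy": 0,"wz": 0,"grip": 0},{"tx": 0,"ty": -0.8,"tz": -1,"wx": 0,"wy": 0,"wz": 0,"grip": 0},{"tx": 0,"ty": -0.8,"tz": -1,"wx": 0,"wy": 0,"wz": 0,"grip": 0},{"tx": 0,"ty": -0.8,"tz": -0.5,"wx": 0,"wy": 0,"wz": 0,"grip": 0},{"tx": 0,"ty": 0,"tz": 0,"wx": 0,"wy": 0,"wz": 0,"grip": 0}]}}

```text
clock: 62.9
eef_pos: [0.4614, -0.2729, 0.3305]
tcp_rot: [3.131, 0.225, 0.014]
ft_force: [0.3, 0.2, 0.0]
finger_gap: 0.0003
gripper_force: 0.0
```

Run:
```python
from h import *
from canfit import fitcan
from pilfit import fit
from lev import tip
import pickle
from scipy.optimize import least_squares, minimize
f0,sc0,sd0=pickle.load(open('w10.pkl','rb'))
s=monitor.read_state(); print(s['clock'],s['eef_pos'].round(3),s['ft_force'].round(1))
w=grab_frame('wrist'); sc=grab_frame('scene'); sd=grab_frame('side')
for n,o,f in (('side',sd0,sd),('scene',sc0,sc)):
    # template of the old knob, searched in the new frame
    p=w2px(o,[tip(.17)])[0].round().astype(int); T=o['color'][p[1]-5:p[1]+6,p[0]-6:p[0]+7]
    y0,x0=p[1]-22,p[0]-30; R=cv2.matchTemplate(f['color'][y0:p[1]+38,x0:p[0]+55],T,cv2.TM_CCOEFF_NORMED); _,v,_,l=cv2.minMaxLoc(R)
    print(n,'old',p,'new',(x0+l[0]+6,y0+l[1]+5),round(v,2))
for n,f in (('side',sd),('scene',sc)): print('can',n,fitcan(f,(.683,-.015),(.683,-.014)))
b=np.array([.532,-.2617]);a=.137;v=np.array([-np.sin(a),np.cos(a)])
for k in range(4):
    p=b+(.084-.056*k)*v; r=fit(w,(p[0],p[1],a),.032); print(k,((r[0][:2]-p)*1000).round(1),r[0][2],r[1])
```

```text
tcp bed -0.07145959054730468 -0.0011111980939259773 [0.3 0.2 0. ]
0.17 [[348.0, 334.0]] [[159.0, 200.0]]
0.5 [[360.0, 329.0]] [[157.0, 204.0]]
0.8 [[370.0, 327.0]] [[156.0, 211.0]]
1.0 [[377.0, 327.0]] [[155.0, 217.0]]
63.0 [ 0.459 -0.277  0.327] [-0.2 -1.9  0.6]
side old [348 334] new (np.int64(376), np.int64(327)) 0.85
scene old [159 200] new (np.int64(147), np.int64(206)) 0.83
can side (array([ 0.6824, -0.0169,  0.685 , -0.0127]), np.float64(59.7), np.float64(834.0))
can scene (array([ 0.6848, -0.014 ,  0.6839, -0.0149]), np.float64(82.8), np.float64(1070.0))
0 [-1.1  0.1] 0.1398 305.0
1 [-0.9  0.2] 0.1286 122.1
2 [-0.3  1. ] 0.1316 160.8
3 [-0.4  0.6] 0.139 191.8
```

```bash
python3 -c "
from bench import order; print(order.hand_in())"
```

```text
the job is handed in; nothing more can be done
None
```

The job is handed in: the bar is back in the crate, the can is upright and centred on the mat, all four pillars lie home in their pockets, and the lever is pushed fully over; the can was knocked off-centre mid-run, so I lifted it back before locking.

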